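Change the jar in the date coder and rotate the others home

TASK

The big jar has had its date printed: take it off the coder's slide and stand the red-lidded jar in the middle of the slide's dish instead, then push the slide fully home so that the jar stands under the print head. The others were put down one place wrong: the green-labelled jar belongs on the green coaster, the steel shaker on the white one and the big jar on the orange one, each upright in the middle of its coaster; the bare blue board is there as a free spot on the way. Never tip a jar over.

Things in the scene. Friction and masses are not known exactly. Their poses are not given: they have to be found in the camera images.
- red_jar: slim spice jar with a red lid (the only red lid) and a brown label; round, 45 mm in diameter, 106 mm tall, 0.11 kg; the lid is 45 mm in diameter and takes up the top 20 mm. Origin: centre of the underside, z up.
- green_jar: slim spice jar with a black lid and a green label; round, 44 mm in diameter, 105 mm tall, 0.11 kg; the lid is 44 mm in diameter, the top 20 mm. Origin: centre of the underside, z up.
- shaker: plain steel shaker with a domed, pierced top; round, 62 mm in diameter, 96 mm tall, straight-sided up to about 75 mm, 0.11 kg. Origin: centre of the underside, z up.
- big_jar: wide glass jar with a black lid and a cream label, 100 mm tall, 0.37 kg; its body is 58 mm across along its own x and 66 mm along its own y, the lid (top 11 mm) is round, 60 mm in diameter. At the start it stands in the dish of the pulled-out slide with its x axis roughly across the slide. Origin: centre of the underside, z up.
- green_coaster: green silicone coaster with a raised rim, 74 mm over all, fixed to the table; inside the rim the flat is 62 mm in diameter, 3 mm above the table, and the rim is 7 mm high. Home of the green-labelled jar; the red-lidded jar stands on it at the start. Origin: centre of the underside.
- white_coaster: white silicone coaster with a raised rim, 92 mm over all, fixed; flat inside 80 mm in diameter, 3 mm above the table, rim 7 mm high. Home of the shaker; the green-labelled jar stands on it at the start. Origin: centre of the underside.
- orange_coaster: orange silicone coaster with a raised rim, 96 mm over all, fixed; flat inside 84 mm in diameter, 3 mm above the table, rim 7 mm high. Home of the big jar; the shaker stands on it at the start. Origin: centre of the underside.
- board: blue chopping board lying flat, fixed, bare, a free spot to set a jar down for a while; 210 mm along its x, 300 mm along its y, 10 mm thick. Origin: centre of the underside.
- slide (a joint): travel of the coder's hand-pushed slide (m): 0 fully home, dish under the print head; 0.17 right out, towards the robot. Starts at 0.16 to 0.17; takes 2 to 4 N; stays where left. The head's underside is 117 mm above the dish floor; it juts 30 mm in front of the dish's home centre. White head and column: 100 mm wide, 254 mm tall. Fixed base plate 136 mm wide.
- dish (a point): centre of the floor of the round grey dish on the slide (moves with it). x points the way to push, from knob to head; z up. Floor flat, 84 mm in diameter, 30 mm above the table; rim 6 mm higher. The slide's upright black knob is at x = -150 mm, y = 0: round, 22 mm in diameter, 16 to 46 mm above the dish floor; grip it from above or push it.
Not all that is in view belongs to the job. What is shaped like the big_jar but turquoise is not meant.

How it is judged:
At the end, for the whole second after the job is handed in: The slide is home (within 6 mm) with the red-lidded jar standing in its dish; the green-labelled jar, the shaker and the big jar stand on the green, the white and the orange coaster; every one within 13 mm of the centre, flat on the floor inside the rim, upright and at rest (horizontal distance between red_jar and dish below 0.013 m and z of red_jar in the frame of dish between -0.004 and 0.0035 m and angle between each of red_jar, green_jar, shaker, big_jar's own z axis and vertical below 0.08 rad and linear speed of each of red_jar, green_jar, shaker, big_jar below 0.02 m/s and value of joint slide below 0.006 m and horizontal distance between green_jar and green_coaster below 0.013 m and z of green_jar in the frame of green_coaster between -0.001 and 0.0065 m and horizontal distance between shaker and white_coaster below 0.013 m and z of shaker in the frame of white_coaster between -0.001 and 0.0065 m and horizontal distance between big_jar and orange_coaster below 0.013 m and z of big_jar in the frame of orange_coaster between -0.001 and 0.0065 m); the robot touches nothing.
It fails at once if a jar is tipped over (angle between any of red_jar, green_jar, shaker, big_jar's own z axis and vertical above 0.7 rad).
It also fails if it takes over 128 s, if anything falls off the work surface, if the arm or the gripper's body presses on something with over 40 N, if the wrist force passes 120 N, or if a joint passes its speed limit or range.

ROBOT

A 6-joint arm with a two-finger parallel gripper is mounted at the origin on a cart in front of the work surface, level with it; the furniture and walls round the work are solid. World frame = base frame: x ahead of the robot, y to its left, z up, the work surface at z = 0. Lengths are in m, angles in rad, forces in N, time in s.
With the tool pointing down it reaches from about 0.35 to 0.975 m from the base axis. Payload 4.9 kg.
Tool frame: the origin (TCP) lies midway between the tips of the shut fingers; the grasp point (between the pads) lies 19 mm behind it; z points along the fingers, y is the line along which they close (so a half turn about z gives the same grasp; the last joint's range is limited). The gripper opens to 85 mm and grips with 20 to 120 N. Pads are 22 mm wide; open, the fingers measure 114 mm over their backs; the gripper's body (76 mm by 85 mm) begins 54 mm behind the grasp point. The pads swing forward as they close: fully open they stand 13 mm farther back than shut.
Start: joints at [1.109, 0.053, 1.613, -0, 1.476, -0.119], TCP at [0.21, 0.589, 0.231] pointing down, gripper open.
Joint ranges: [-3.01, 3.01], [-1.01, 2.22], [0.06, 2.58], [-1.02, 4.17], [0.09, 2.62], [-3.14, 3.14]. Speed limits (rad/s): [2.57, 2.57, 3.14, 3.14, 3.14, 3.14].

INTERFACE

Orientations are given as a rotation vector (axis times angle).
In Python, from rig import manip, vision gives the robot as it stands.
- The arm moves only by the tool arm_command, never from a script. Its argument "series" is one flat list of numbers, 4 for each row, row after row: the shift along the tool's x, y, z in units of 0.08 m (1.0 is 0.08 m), then the turn about the tool's z in units of 2 pi rad (1.0 is 2 pi rad). In form: [dx, dy, dz, roll, dx, dy, dz, roll, ...]. A call has 1 to 20 rows; each row is the pose to reach, as a shift and turn from the pose commanded when the call began, along the tool's axes at that moment, turning the shorter way round; what a row does not reach only later rows make up. A row lasts 1/12 s, in which the tool goes at most 41.7 mm and 7.16 degrees, less where a joint would pass 70% of its speed; a pose out of reach is approached as far as the arm can. A call with a number of a shift or a turn outside -1 to 1 is refused whole. A call with a gripper value outside its range is refused whole. "jaw" is the opening, from 0 (shut) to 1 (fully open), set as the call begins (left out, the last holds). The fingers move at their own pace and stop on an object; the grip force is fixed at half the most. Time passes only in rows, so rows that repeat a pose let the fingers close. It gives the time, the measured TCP pose, the force, the opening and the grip force at its end, in the units of the state.
- manip.state(): the state, without advancing time (a new reading comes with each control period).
- vision.capture(name): name is "side" or "top" or "wrist"; returns (picture, depth): 400x640x3 uint8, red, green, blue; 400x640 float32, m along the optical axis (not along the pixel's ray), 0 where there is no reading.
- vision.camera_info(name): a dict with "K" (3x3 intrinsics, pixels), "xyz" and "attitude" of the camera in the world. Camera axes: x right, y down, z forward; pixel columns grow to the right and rows downward; lengths in m; the calibration is good to about 2 mm. A picture is of the moment at which its call begins: read the wrist's pose just before it. camera_info takes no time and is no camera call; for the wrist camera it gives the pose at the moment of the call.
- manip.hand_in(): hands the job in; it is judged then, once.
Trained networks look in the newest picture that a camera, given by its name, has taken for a name from the list of things; names that differ only in an ending like _2 or _b are one class to them, and where a whole thing is asked for, a point or a joint stands for the part that bears it (a point fixed in the world has none). Each returns a list of dicts, best first, with "confidence" (0 to 1); they miss things now and then, are a little off and sometimes report something else, mostly with a low value. They report only what shows in the picture. A call takes as long as a camera call. They do not tell look-alikes from the thing itself.
- vision.look_for(camera, target): "rect" ([centre column, centre row, width, height] in pixels, round what is visible of it).
- vision.cut_out(camera, target): "mask" (400x640 bool, what is visible of it) and "rect" ([centre column, centre row, width, height] in pixels, round what is visible of it).
The state is a dict: "time": time; "joints": joint angles; "dq": joint speeds; "tau": joint torques, N m; "position": TCP position; "ee_rot": TCP orientation; "force": force on the tool from outside, world axes, zero at the start; "moment": the same for the moment, N m; "gripper_width": opening from 0.0 (shut) to 1.0 (fully open); "gripper_force": force on a finger pad.
Only numpy, scipy, OpenCV 4.12 (cv2) and the standard library are available. Lean on these libraries where they do the work, as an engineer would, in place of code of your own. Each camera call takes 0.05 s, during which the arm holds its last target. There are 200 camera calls.

## Working session

There is one attempt and no reset: what is moved stays moved. The work goes in short steps, Python scripts to look and compute and a tool call to move; the robot and the scene stay as the last step left them, time stands still between calls to the robot, and variables do not carry over. Pictures are saved under pics/ and viewed, at most 14 in all, crops included, and the job is handed in when it is done.

Besides the shell and the picture viewer there is one more tool, called as a command line: name --argument value ..., lists and objects as JSON in quotes. arm_command: Moves the arm, as the interface text tells. Shifts and turns lie within -1 to 1; 1 stands for 0.08 m of shift or 2 pi rad of turn. Its arguments: {"type":"object","properties":{"series":{"type":"array","items":{"type":"number","minimum":-1,"maximum":1}},"jaw":{"type":"number"}},"required":["series"]}

```bash
mkdir -p pics; ls; cat > h.py <<'E'
import numpy as np, cv2
from rig import manip, vision
from scipy.spatial.transform import Rotation as R
def cam(n):
    i=vision.camera_info(n); a=np.array(i["attitude"],float)
    M=a if a.shape==(3,3) else R.from_rotvec(a).as_matrix()
    return np.array(i["K"]),np.array(i["xyz"]),M
def cloud(n,d,c=None):
    K,t,M=c or cam(n); v,u=np.mgrid[:400,:640]
    p=np.stack([(u-K[0,2])/K[0,0]*d,(v-K[1,2])/K[1,1]*d,d],-1)
    w=p@M.T+t; w[d<=0]=np.nan; return w
def save(n,im): cv2.imwrite("pics/"+n+".png",im[:,:,::-1])
E
python3 - <<'E'
from h import *
s=manip.state(); print(s)
print(vision.camera_info("top"))
ims=[]
for n in ("top","side"):
    im,d=vision.capture(n); np.savez(n+".npz",im=im,d=d); save(n+"0",im)
    W=cloud(n,d)
    for t in ("red_jar","green_jar","shaker","big_jar","green_coaster","white_coaster","orange_coaster","board","slide"):
        for r in vision.cut_out(n,t)[:3]:
            if r["confidence"]<.3: continue
            p=W[r["mask"]]; p=p[~np.isnan(p[:,0])]
            print(n,t,round(r["confidence"],2),np.round(r["rect"]),np.round(np.median(p,0),3),np.round(np.percentile(p,2,0),3),np.round(np.percentile(p,98,0),3))
E
```

```text
pics
{'time': 0.0, 'joints': array([ 1.10898014e+00,  5.33284546e-02,  1.61431725e+00, -1.04002252e-05,
        1.47599506e+00, -1.19031875e-01]), 'dq': array([ 7.32210741e-05, -5.11829721e-04,  1.03581808e-03, -7.20816121e-04,
        7.47314046e-04,  6.41306998e-04]), 'tau': array([ 5.50229543e-04, -3.93697286e+01, -3.70171773e+01, -2.33061082e-04,
        7.05918777e-03,  3.35082788e-06]), 'position': array([0.20980679, 0.58806186, 0.23006674]), 'ee_rot': array([-5.35711921e-01, -3.09499358e+00,  3.08651750e-03]), 'force': array([0.60115388, 0.8217865 , 0.46286602]), 'moment': array([ 0.0103126 ,  0.02259013, -0.00502306]), 'gripper_force': 0.0, 'gripper_width': 1.0030225151639525}
{'K': array([[479.9237109 ,   0.        , 317.91899245],
       [  0.        , 479.9237109 , 199.26240768],
       [  0.        ,   0.        ,   1.        ]]), 'xyz': array([0.35223749, 0.00497677, 1.13379626]), 'attitude': array([-1.95391369,  2.25363726, -0.25631976])}
top red_jar 0.55 [257. 182.  23.  29.] [0.642 0.109 0.105] [0.631 0.089 0.01 ] [0.671 0.131 0.112]
top green_jar 0.71 [194. 201.  29.
[... 1488 characters left out ...]
[ 0.579 -0.184  0.088] [ 0.554 -0.224  0.032] [ 0.605 -0.175  0.13 ]
side green_coaster 0.65 [294. 250.  29.  64.] [0.631 0.274 0.066] [0.612 0.241 0.006] [0.653 0.28  0.108]
side white_coaster 0.56 [296. 277.  50.  30.] [0.633 0.267 0.003] [ 0.592  0.22  -0.001] [0.677 0.298 0.008]
side orange_coaster 0.5 [320. 210.  27.  18.] [ 0.611 -0.011  0.003] [ 0.593 -0.065 -0.001] [0.644 0.016 0.007]
side board 0.68 [413. 270. 132.  96.] [0.436 0.23  0.008] [0.329 0.063 0.003] [0.532 0.348 0.01 ]
side slide 0.69 [361. 178.  78.  29.] [ 0.523 -0.16   0.025] [ 0.445 -0.245 -0.002] [ 0.622 -0.1    0.073]
side slide 0.3 [297. 277.  51.  32.] [0.63  0.268 0.003] [ 0.593  0.221 -0.   ] [0.677 0.298 0.007]
```

View pics/top0.png

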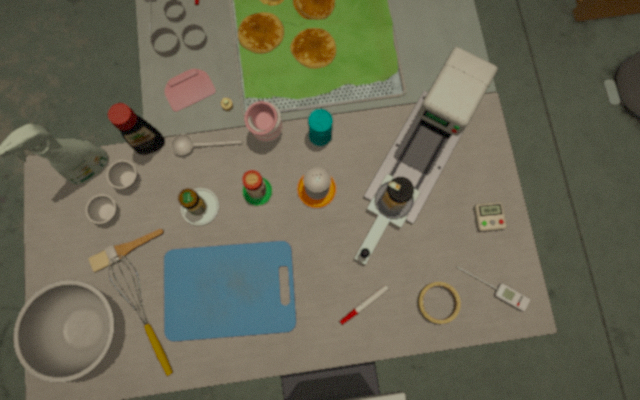

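View pics/side0.png

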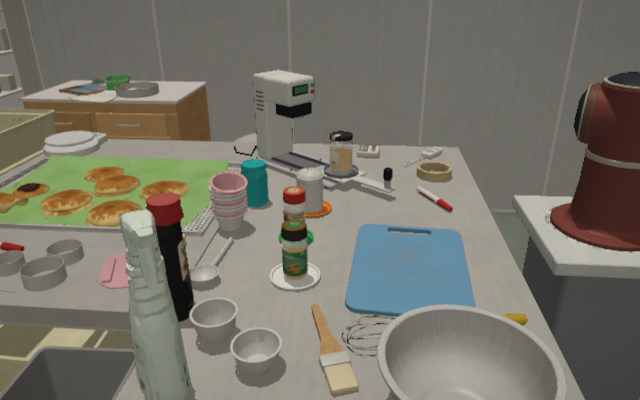

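```bash
cat > m.py <<'E'
from h import *
from scipy.optimize import least_squares
def circ(p,r=None):
    c0=np.median(p,0)
    f=lambda q:np.hypot(p[:,0]-q[0],p[:,1]-q[1])-(q[2] if r is None else r)
    return least_squares(f,[*c0,r or .03],loss="soft_l1",f_scale=.002).x
E
python3 - <<'E'
from m import *
W={n:cloud(n,np.load(n+".npz")["d"]) for n in("top","side")}
im=np.load("top.npz")["im"].astype(int)
A=np.concatenate([W["top"].reshape(-1,3),W["side"].reshape(-1,3)]); A=A[~np.isnan(A[:,0])]
# jars: vertical-surface points + top outlines
for n,c,r,z0,z1 in [("red",(.652,.11),.0225,.02,.1),("green",(.631,.255),.022,.02,.1),("shaker",(.637,-.032),.031,.02,.07),("turq",(.77,-.058),None,.02,.085)]:
    for s in W:
        p=W[s].reshape(-1,3); p=p[~np.isnan(p[:,0])]
        q=p[(p[:,2]>z0)&(p[:,2]<z1)&(np.hypot(p[:,0]-c[0],p[:,1]-c[1])<.05)]
        if len(q)>10: print(n,s,len(q),circ(q[:,:2],r)[:2].round(4))
        t=p[(p[:,2]>z1)&(np.hypot(p[:,0]-c[0],p[:,1]-c[1])<.05)]
        if len(t)>5: print("  top",len(t),((t.max(0)+t.min(0))/2).round(4),(t.max(0)-t.min(0)).round(3))
p=A[(abs(A[:,0]-.575)<.06)&(abs(A[:,1]+.2)<.06)]
t=p[p[:,2]>.124]; print("big lid",((t.max(0)+t.min(0))/2).round(4),(t.max(0)-t.min(0)).round(3),circ(p[(p[:,2]>.119)][:,:2],.03))
k=A[(A[:,2]>.05)&(A[:,2]<.09)&(A[:,0]<.5)&(A[:,1]<-.05)&(A[:,0]>.3)]
print("knob",len(k),k.min(0),k.max(0),np.median(k,0))
# head
hd=A[(A[:,2]>.2)&(A[:,0]>.5)&(A[:,1]<0)&(A[:,0]<1)&(A[:,1]>-.45)]
print("head",len(hd),hd.min(0),hd.max(0))
t=hd[hd[:,2]>.245];print(cv2.minAreaRect((t[:,:2]*1000).astype(np.float32)))
tall=A[(A[:,2]>.03)&(A[:,0]>.2)&(A[:,0]<1)]
E
```

```text
red top 182 [0.6534 0.1116]
  top 315 [0.6532 0.1111 0.1069] [0.044 0.043 0.013]
red side 504 [0.6553 0.1108]
  top 228 [0.6547 0.114  0.1053] [0.042 0.046 0.01 ]
green top 230 [0.6033 0.2305]
  top 307 [0.6311 0.2561 0.1069] [0.044 0.043 0.012]
green side 1032 [0.6337 0.2562]
  top 319 [0.6333 0.2581 0.1048] [0.042 0.045 0.01 ]
shaker top 114 [ 0.6407 -0.0328]
  top 588 [ 0.6398 -0.0324  0.0878] [0.063 0.061 0.031]
shaker side 373 [ 0.6419 -0.0344]
  top 425 [ 0.6407 -0.0239  0.0845] [0.061 0.051 0.029]
turq top 228 [ 0.7752 -0.0598]
  top 513 [ 0.7731 -0.0594  0.0954] [0.059 0.059 0.018]
turq side 579 [ 0.7753 -0.0596]
  top 294 [ 0.7744 -0.0575  0.0929] [0.057 0.063 0.016]
big lid [ 0.579  -0.2048  0.1293] [0.058 0.062 0.01 ] [ 0.5808305  -0.20785599  0.03      ]
knob 438 [ 0.3000247  -1.89432855  0.05009157] [ 0.4968832  -0.10018668  0.0898259 ] [ 0.45242711 -1.85646424  0.06976822]
head 5430 [ 0.65953358 -0.41987119  0.20002065] [ 0.83405709 -0.25356088  0.25758544]
((745.6787109375, -336.93719482421875), (102.99932861328125, 149.4200439453125), 52.8034782409668)
```

Top view: red_jar lid at (254,178), green_jar (190,199), shaker (317,178), big jar (400,188) on the dish, knob (364,255). Possible mix-ups are the red-capped sauce bottle at (122,113), the red-handled knife at (350,315) and the turquoise jar at (320,125). I choose the red lid on the green coaster at (254,178), and will check it in a crop.

```bash
python3 - <<'E'
from m import *
z=np.load("top.npz"); im=z["im"]; W=cloud("top",z["d"])
Ws=cloud("side",np.load("side.npz")["d"])
save("crop",cv2.resize(im[110:280,170:450],(784,476),interpolation=cv2.INTER_CUBIC))
ims=np.load("side.npz")["im"]
def P(W,c,r,z0,z1):
    p=W.reshape(-1,3); m=(np.hypot(p[:,0]-c[0],p[:,1]-c[1])<r)&(p[:,2]>z0)&(p[:,2]<z1); return p[m]
hsv=cv2.cvtColor(im,cv2.COLOR_RGB2HSV).astype(int)
# coasters by colour in top image: outer contour projected to z=0.005
K,t,M=cam("top")
def proj(uv,zz):
    d=np.c_[(uv[:,0]-K[0,2])/K[0,0],(uv[:,1]-K[1,2])/K[1,1],np.ones(len(uv))]@M.T
    return (t+d*((zz-t[2])/d[:,2])[:,None])[:,:2]
for n,rad in (("green_coaster",.037),("white_coaster",.046),("orange_coaster",.048)):
    r=None
    vision.capture("top") if n=="green_coaster" else None
    r=vision.cut_out("top",n)[0]; m=r["mask"].astype(np.uint8)
    c,_=cv2.findContours(m,0,cv2.CHAIN_APPROX_NONE); c=max(c,key=len)
    h=c[:,0].astype(float); p=proj(h,.005)
    # only hull points
    hh=cv2.convexHull(c)[:,0].astype(float); ph=proj(hh,.005)
    f=lambda q:np.hypot(p[:,0]-q[0],p[:,1]-q[1])-rad
    s=least_squares(f,p.mean(0),loss="cauchy",f_scale=.0015); 
    s2=circ(p); print(n,s.x.round(4),s2.round(4),"n",len(p),np.sort(abs(f(s.x)))[len(p)//2])
    d=W[...,2]
# knob
for n,w in(("top",W),("side",Ws)):
    p=w.reshape(-1,3); m=(p[:,0]>.38)&(p[:,0]<.5)&(p[:,1]<-.05)&(p[:,1]>-.2)&(p[:,2]>.055)&(p[:,2]<.085); k=p[m]
    print("knob",n,len(k),k.min(0).round(4),k.max(0).round(4),circ(k[:,:2],.011).round(4), k.mean(0).round(4))
# big jar body
for n,w in(("top",W),("side",Ws)):
    b=P(w,(.58,-.207),.05,.045,.112); print(n,len(b),b.min(0).round(3),b.max(0).round(3))
    l=P(w,(.58,-.207),.05,.121,.14);print("lid",circ(l[l[:,2]<.127][:,:2],.03).round(4) if (l[:,2]<.127).sum()>5 else 0,((l.max(0)+l.min(0))/2).round(4))
    rim=P(w,(.58,-.207),.07,.033,.039); print("rim",len(rim), circ(rim[:,:2]).round(4))
E
```

```text
green_coaster [0.6535 0.1133] [0.6507 0.1129 0.033 ] n 96 0.0030029565034487005
white_coaster [0.6345 0.2545] [0.633  0.252  0.0419] n 128 0.0032290060018707045
orange_coaster [ 0.6398 -0.0314] [ 0.6366 -0.0316  0.0436] n 129 0.002274849990975783
knob top 80 [ 0.4495 -0.1256  0.0555] [ 0.4703 -0.1048  0.0799] [ 0.4609 -0.1171  0.011 ] [ 0.4594 -0.1144  0.073 ]
knob side 84 [ 0.4516 -0.1212  0.0551] [ 0.4712 -0.1002  0.0769] [ 0.4623 -0.1157  0.011 ] [ 0.4621 -0.1078  0.0665]
top 201 [ 0.55  -0.224  0.046] [ 0.598 -0.175  0.112]
lid [ 0.5864 -0.2153  0.03  ] [ 0.5781 -0.2065  0.1277]
rim 132 [ 0.5783 -0.2079  0.0437]
side 561 [ 0.552 -0.221  0.045] [ 0.608 -0.172  0.112]
lid [ 0.5799 -0.208   0.03  ] [ 0.58   -0.2038  0.1259]
rim 109 [ 0.5807 -0.2161  0.0411]
```

View pics/crop.png

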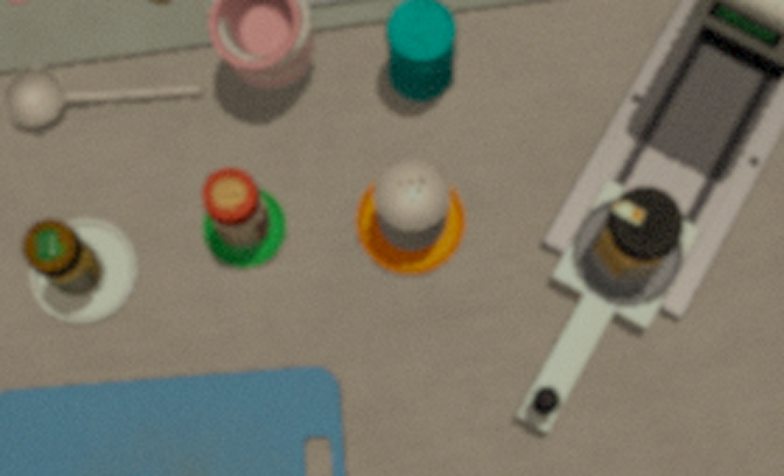

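Confirmed: the crop shows the red lid at crop (230,195) on the green coaster and the big jar with the cream label at (640,225) in the dish. The turquoise jar stands separately. The slide axis is about -37.2°.

```bash
cat > go.py <<'E'
import sys
from h import *
def to(x,y,z,yaw=52.8):
    s=manip.state(); M=R.from_rotvec(s["ee_rot"]).as_matrix()
    a=np.radians(yaw); ya=np.array([np.cos(a),np.sin(a),0])
    v=M.T@ya; roll=np.arctan2(-v[0],v[1]); roll=(roll+np.pi/2)%np.pi-np.pi/2
    d=M.T@(np.array([x,y,z])-s["position"])/.08
    print("t",round(s["time"],2),"pos",s["position"].round(4),"w",round(s["gripper_width"],3),"F",s["force"].round(1),"units",d.round(3),"roll",round(roll/2/np.pi,4),"tilt",M[2].round(3))
if __name__=="__main__": to(*map(float,sys.argv[1:]))
E
```

arm_command --series '[0, 0, 0, 0.049, 0, 0, 0, 0.049, 0, 0, 0, 0.049]' --jaw 1

```text
time: 1.45
position: [0.2101, 0.5886, 0.2313]
ee_rot: [1.012, 2.974, 0.0]
force: [0.4, 0.7, 1.2]
gripper_width: 1.004
gripper_force: 0.0
```

arm_command --series '[-1, -0.5, 0, 0, -1, -0.5, 0, 0, -1, -0.5, 0, 0]'

```text
time: 1.7
position: [0.251, 0.5046, 0.2306]
ee_rot: [1.008, 2.974, -0.004]
force: [-0.8, 0.9, 0.6]
gripper_width: 1.001
gripper_force: 0.0
```

arm_command --series '[-1, -0.5, 0, 0, -1, -0.5, 0, 0, -1, -0.5, 0, 0]'

```text
time: 1.95
position: [0.2907, 0.4244, 0.2312]
ee_rot: [1.009, 2.973, -0.002]
force: [0.9, 0.4, -0.2]
gripper_width: 0.998
gripper_force: 0.0
```

```bash
python3 go.py .580 -.207 .231
```

```text
t 1.95 pos [0.2907 0.4244 0.2312] w 0.998 F [ 0.9  0.4 -0.2] units [-7.674 -4.061  0.021] roll -0.0008 tilt [-0.002 -0.001 -1.   ]
```

arm_command --series '[-1, -0.53, 0, 0, -1, -0.53, 0, 0, -1, -0.53, 0, 0]'

```text
time: 2.2
position: [0.3286, 0.3426, 0.2315]
ee_rot: [1.009, 2.973, -0.001]
force: [0.3, -0.2, 1.0]
gripper_width: 0.999
gripper_force: 0.0
```

arm_command --series '[-1, -0.53, 0, 0, -1, -0.53, 0, 0, -1, -0.53, 0, 0]'

```text
time: 2.45
position: [0.3667, 0.2603, 0.2317]
ee_rot: [1.01, 2.973, -0.001]
force: [0.6, -0.4, -0.1]
gripper_width: 0.998
gripper_force: 0.0
```

arm_command --series '[-1, -0.53, 0, 0, -1, -0.53, 0, 0, -1, -0.53, 0, 0]'

```text
time: 2.7
position: [0.4046, 0.1781, 0.2317]
ee_rot: [1.011, 2.972, -0.001]
force: [-0.5, -0.1, 0.3]
gripper_width: 1.0
gripper_force: 0.0
```

arm_command --series '[-1, -0.53, 0, 0, -1, -0.53, 0, 0, -1, -0.53, 0, 0]'

```text
time: 2.95
position: [0.4426, 0.096, 0.2317]
ee_rot: [1.011, 2.973, -0.001]
force: [-0.5, 0.1, 0.3]
gripper_width: 0.998
gripper_force: 0.0
```

arm_command --series '[-1, -0.53, 0, 0, -1, -0.53, 0, 0, -1, -0.53, 0, 0]'

```text
time: 3.2
position: [0.4806, 0.014, 0.2316]
ee_rot: [1.01, 2.973, -0.001]
force: [0.4, 1.0, 0.1]
gripper_width: 1.0
gripper_force: 0.0
```

arm_command --series '[-1, -0.53, 0, 0, -1, -0.53, 0, 0, -1, -0.53, 0, 0]'

```text
time: 3.45
position: [0.5186, -0.068, 0.2314]
ee_rot: [1.009, 2.974, -0.001]
force: [0.4, 0.5, 0.5]
gripper_width: 1.002
gripper_force: 0.0
```

arm_command --series '[-1, -0.53, 0, 0, -1, -0.53, 0, 0, -1, -0.53, 0, 0, -1, -0.53, 0, 0]'

```text
time: 3.78
position: [0.5555, -0.1477, 0.2309]
ee_rot: [-1.007, -2.975, -0.001]
force: [-1.3, 0.2, 0.0]
gripper_width: 1.0
gripper_force: 0.0
```

```bash
python3 - <<'E'
from m import *
from go import to
c=cam("wrist"); im,d=vision.capture("wrist"); save("w1",im); W=cloud("wrist",d,c)
print(c[1])
p=W.reshape(-1,3); p=p[~np.isnan(p[:,0])]; n=np.hypot(p[:,0]-.58,p[:,1]+.207)<.05
l=p[n&(p[:,2]>.125)]; print(len(l),l.min(0),l.max(0),circ(l[:,:2])) if len(l)>5 else 0
m=p[n&(p[:,2]>.045)&(p[:,2]<.11)]; print(len(m), m.min(0) if len(m) else 0, m.max(0) if len(m) else 0)
k=p[(np.hypot(p[:,0]-.461,p[:,1]+.116)<.02)&(p[:,2]>.073)]
if len(k)>5: print("knob",len(k),((k.min(0)+k.max(0))/2).round(4),(k.max(0)-k.min(0)).round(4))
to(.580,-.207,.231)
E
```

```text
[ 0.49118342 -0.09881809  0.3740262 ]
3389 [ 0.53100553 -0.23735478  0.12500664] [ 0.60883887 -0.17831545  0.3019938 ] [ 0.5763812  -0.20572257  0.02161822]
1302 [ 0.55066085 -0.22409585  0.04503331] [ 0.60502133 -0.17576397  0.10998193]
knob 389 [ 0.4615 -0.1155  0.076 ] [0.0188 0.0199 0.0059]
t 3.83 pos [ 0.555  -0.1464  0.2309] w 0.996 F [-0.1  0.6 -0. ] units [-0.708 -0.413 -0.003] roll -0.0003 tilt [ 0.002  0.001 -1.   ]
```

View pics/w1.png

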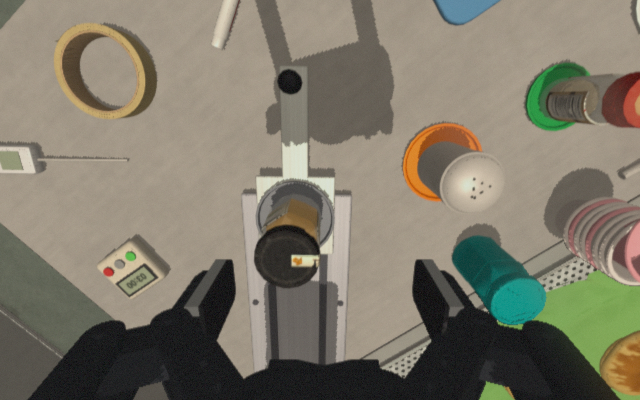

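Wrist view: the slide runs vertically, so the yaw is aligned. The big jar is at (285,255), the knob at (290,80).

```bash
python3 - <<'E'
from m import *
from go import to
c=cam("wrist"); im,d=vision.capture("wrist"); W=cloud("wrist",d,c)
p=W.reshape(-1,3); p=p[~np.isnan(p[:,0])]; n=np.hypot(p[:,0]-.58,p[:,1]+.207)<.05
a=np.radians(-37.2); B=np.array([[np.cos(a),np.sin(a)],[-np.sin(a),np.cos(a)]])
l=p[n&(p[:,2]>.127)&(p[:,2]<.136)]; q=l[:,:2]@B.T; lo,hi=np.percentile(q,1,0),np.percentile(q,99,0); print("lid",hi-lo,B.T@((lo+hi)/2),len(l))
m=p[n&(p[:,2]>.06)&(p[:,2]<.115)]; q=(m[:,:2]-[.58,-.207])@B.T
for y in np.arange(-.035,.04,.005):
    g=q[abs(q[:,1]-y)<.0025]; print(round(y,3),len(g),np.median(g[:,0]).round(4) if len(g) else 0)
r=p[(np.hypot(p[:,0]-.58,p[:,1]+.207)<.055)&(p[:,2]>.0345)&(p[:,2]<.038)]; print("rim",len(r),circ(r[:,:2]).round(4))
for n_,x,y,ra in(("o",.6395,-.0314,.048),("g",.6535,.1125,.037)):
    r=p[(np.hypot(p[:,0]-x,p[:,1]-y)<.06)&(p[:,2]>.0048)&(p[:,2]<.0085)]; print(n_,len(r),circ(r[:,:2]).round(4))
to(.579,-.2065,.080)
E
```

```text
lid [0.05431507 0.05415897] [ 0.57906223 -0.20709232] 3057
-0.035 0 0
-0.03 33 -0.0138
-0.025 75 -0.0167
-0.02 68 -0.0205
-0.015 74 -0.024
-0.01 83 -0.0271
-0.005 107 -0.03
0.0 123 -0.0292
0.005 113 -0.027
0.01 109 -0.0245
0.015 114 -0.0219
0.02 129 -0.0193
0.025 148 -0.0145
0.03 1 0.0086
0.035 0 0
0.04 0 0
rim 467 [ 0.5791 -0.2085  0.0443]
o 691 [ 0.6377 -0.0319  0.0449]
g 660 [0.6527 0.1111 0.0338]
t 3.88 pos [ 0.5547 -0.1457  0.231 ] w 0.993 F [-0.1  0.5 -0.7] units [-0.705 -0.423  1.886] roll -0.0001 tilt [ 0.002  0.001 -1.   ]
```

arm_command --series '[-0.705, -0.427, 0, 0, -0.705, -0.427, 0, 0, -0.705, -0.427, 0.2, 0, -0.705, -0.427, 0.6, 0, -0.705, -0.427, 1, 0, -0.705, -0.427, 1, 0]'

```text
time: 4.38
position: [0.5747, -0.2043, 0.1438]
ee_rot: [-0.997, -2.965, -0.004]
force: [-0.9, 0.6, -2.4]
gripper_width: 1.002
gripper_force: 0.0
```

arm_command --series '[0, 0, 0.3, 0, 0, 0, 0.6, 0, 0, 0, 0.91, 0, 0, 0, 0.91, 0]'

```text
time: 4.72
position: [0.5761, -0.2055, 0.0746]
ee_rot: [-0.999, -2.97, -0.002]
force: [-0.9, -0.2, -1.3]
gripper_width: 1.002
gripper_force: 0.0
```

arm_command --series '[0, 0, 0, 0, 0, 0, 0, 0, 0, 0, 0, 0, 0, 0, 0, 0, 0, 0, 0, 0, 0, 0, 0, 0, 0, 0, 0, 0, 0, 0, 0, 0, 0, 0, 0, 0, 0, 0, 0, 0]' --jaw 0

```text
time: 5.55
position: [0.5793, -0.2087, 0.0787]
ee_rot: [1.004, 2.976, 0.0]
force: [1.5, -0.5, -1.1]
gripper_width: 0.653
gripper_force: 82.6
```

```bash
python3 go.py .579 -.207 .16
```

```text
t 5.55 pos [ 0.5793 -0.2087  0.0787] w 0.653 F [ 1.5 -0.5 -1.1] units [ 0.015  0.015 -1.017] roll -0.0002 tilt [-0.001  0.001 -1.   ]
```

arm_command --series '[0, 0, -0.3, 0, 0, 0, -0.7, 0, 0, 0, -1, 0, 0, 0, -1, 0]'

```text
time: 5.88
position: [0.5816, -0.2101, 0.1644]
ee_rot: [1.001, 2.968, -0.003]
force: [2.7, -0.4, -1.6]
gripper_width: 0.652
gripper_force: 84.0
```

arm_command --series '[0.25, 0.16, 0, 0, 0.55, 0.38, 0, 0, 0.845, 0.58, 0, 0]'

```text
time: 6.13
position: [0.5515, -0.1299, 0.1558]
ee_rot: [-1.005, -2.972, -0.0]
force: [0.5, 1.2, -3.8]
gripper_width: 0.65
gripper_force: 83.8
```

arm_command --series '[0.3, 0.2, 0, 0, 0.6, 0.4, 0, 0, 0.845, 0.58, 0, 0]'

```text
time: 6.38
position: [0.5251, -0.0511, 0.1555]
ee_rot: [-1.003, -2.972, 0.001]
force: [-0.4, 0.5, -3.9]
gripper_width: 0.648
gripper_force: 83.8
```

arm_command --series '[0.3, 0.2, 0, 0, 0.6, 0.4, 0, 0, 0.845, 0.58, 0, 0]'

```text
time: 6.63
position: [0.4994, 0.0265, 0.1557]
ee_rot: [-1.003, -2.973, 0.001]
force: [0.4, 0.9, -3.7]
gripper_width: 0.65
gripper_force: 83.8
```

arm_command --series '[0.3, 0.2, 0, 0, 0.6, 0.4, 0, 0, 0.845, 0.58, 0, 0]'

```text
time: 6.88
position: [0.4738, 0.1041, 0.1558]
ee_rot: [-1.003, -2.973, 0.002]
force: [0.7, -0.3, -2.7]
gripper_width: 0.651
gripper_force: 83.8
```

arm_command --series '[0.3, 0.2, 0, 0, 0.6, 0.4, 0, 0, 0.8, 0.54, 0, 0, 0.845, 0.58, 0, 0, 0.845, 0.58, 0, 0, 0.845, 0.58, 0, 0]'

```text
time: 7.38
position: [0.4498, 0.1801, 0.157]
ee_rot: [-1.003, -2.975, 0.003]
force: [0.2, 0.4, -3.2]
gripper_width: 0.652
gripper_force: 83.8
```

```bash
python3 go.py .45 .18 .0605
```

```text
t 7.38 pos [0.4498 0.1801 0.157 ] w 0.652 F [ 0.2  0.4 -3.2] units [-0.003  0.003  1.206] roll -0.0002 tilt [ 0.001 -0.002 -1.   ]
```

arm_command --series '[0, 0, 0.3, 0, 0, 0, 0.6, 0, 0, 0, 0.9, 0, 0, 0, 1, 0, 0, 0, 1, 0, 0, 0, 1, 0]'

```text
time: 7.88
position: [0.4507, 0.1799, 0.0785]
ee_rot: [-1.006, -2.976, 0.001]
force: [0.5, -1.6, -3.8]
gripper_width: 0.652
gripper_force: 83.7
```

arm_command --series '[0, 0, 0.1, 0, 0, 0, 0.18, 0, 0, 0, 0.2, 0, 0, 0, 0.2, 0, 0, 0, 0.2, 0]'

```text
time: 8.3
position: [0.4506, 0.1807, 0.0627]
ee_rot: [1.004, 2.977, 0.0]
force: [-0.2, -0.0, -3.6]
gripper_width: 0.65
gripper_force: 83.8
```

```bash
python3 go.py .45 .18 .0600
```

```text
t 8.3 pos [0.4506 0.1807 0.0627] w 0.65 F [-0.2 -0.  -3.6] units [ 0.    -0.012  0.033] roll -0.0002 tilt [-0.  0. -1.]
```

arm_command --series '[0, 0, 0.02, 0, 0, 0, 0.035, 0, 0, 0, 0.035, 0, 0, 0, 0.035, 0]'

```text
time: 8.63
position: [0.4505, 0.1807, 0.0597]
ee_rot: [-1.004, -2.977, 0.0]
force: [-0.1, -0.2, -3.2]
gripper_width: 0.648
gripper_force: 83.8
```

arm_command --series '[0, 0, 0, 0, 0, 0, 0, 0, 0, 0, 0, 0, 0, 0, 0, 0, 0, 0, 0, 0, 0, 0, 0, 0]' --jaw 1

```text
time: 9.13
position: [0.4508, 0.1807, 0.0601]
ee_rot: [1.004, 2.976, 0.001]
force: [0.3, 0.0, -0.3]
gripper_width: 0.997
gripper_force: 0.0
```

arm_command --series '[0, 0, -0.3, 0, 0, 0, -0.7, 0, 0, 0, -1, 0]'

```text
time: 9.38
position: [0.4506, 0.1807, 0.1413]
ee_rot: [1.004, 2.976, 0.0]
force: [0.8, 0.1, 0.6]
gripper_width: 1.0
gripper_force: 0.0
```

arm_command --series '[0, 0, -0.5, 0, 0, 0, -1, 0, 0, 0, -1, 0, 0, 0, -1, 0, 0, 0, -1, 0]'

```text
time: 9.8
position: [0.4504, 0.1807, 0.2196]
ee_rot: [1.004, 2.977, 0.0]
force: [-0.0, -0.5, -0.7]
gripper_width: 1.002
gripper_force: 0.0
```

```bash
python3 - <<'E'
from m import *
from go import to
c=cam("wrist"); im,d=vision.capture("wrist"); save("w2",im); W=cloud("wrist",d,c)
im2,d2=vision.capture("top"); W2=cloud("top",d2)
for n,w in(("w",W),("t",W2)):
    p=w.reshape(-1,3); p=p[~np.isnan(p[:,0])]
    for nm,x,y,z0,z1 in(("red",.6532,.1115,.1005,.115),("green",.632,.256,.1,.115),("big",.45,.18,.103,.116)):
        l=p[(np.hypot(p[:,0]-x,p[:,1]-y)<.045)&(p[:,2]>z0)&(p[:,2]<z1)]
        if len(l)<10: print(n,nm,len(l)); continue
        lo,hi=np.percentile(l,1,0),np.percentile(l,99,0); print(n,nm,len(l),((lo+hi)/2).round(4),(hi-lo).round(4))
    for nm,x,y,z0,z1 in(("gc",.653,.112,.0048,.0085),("wc",.634,.254,.0048,.0085),("oc",.638,-.032,.0048,.0085),("dish",.579,-.208,.034,.039)):
        r=p[(np.hypot(p[:,0]-x,p[:,1]-y)<.055)&(p[:,2]>z0)&(p[:,2]<z1)]
        if len(r)>30: print(n,nm,len(r),circ(r[:,:2]).round(4))
to(.6532,.1115,.2)
E
```

```text
w red 347 [0.647  0.1238 0.1056] [0.0285 0.0176 0.0097]
w green 1593 [0.632  0.2552 0.1054] [0.0413 0.0403 0.0096]
w big 3555 [0.4452 0.1773 0.1089] [0.0544 0.0543 0.0061]
w gc 364 [0.6525 0.1116 0.0341]
w wc 472 [0.6339 0.2527 0.0429]
w oc 382 [ 0.6371 -0.0314  0.0448]
t red 310 [0.6521 0.1109 0.1076] [0.0418 0.0414 0.0099]
t green 305 [0.6307 0.2558 0.1066] [0.0404 0.0403 0.0096]
t big 140 [0.4546 0.1625 0.1081] [0.035  0.0291 0.0083]
t gc 85 [0.652  0.1121 0.0337]
t wc 98 [0.6325 0.2538 0.0415]
t oc 121 [ 0.6366 -0.0313  0.0441]
t dish 115 [ 0.578  -0.2073  0.0444]
t 9.9 pos [0.4495 0.1804 0.2177] w 1.002 F [0.3 0.4 0. ] units [-2.548  0.857  0.214] roll -0.0002 tilt [ 0.002 -0.003 -1.   ]
```

arm_command --series '[-0.4, 0.14, 0, 0, -0.847, 0.283, 0, 0, -0.847, 0.283, 0, 0]'

```text
time: 10.15
position: [0.5208, 0.1556, 0.2165]
ee_rot: [-1.007, -2.973, 0.004]
force: [0.1, -0.9, -0.2]
gripper_width: 0.999
gripper_force: 0.0
```

arm_command --series '[-0.4, 0.14, 0, 0, -0.847, 0.283, 0, 0, -0.847, 0.283, 0, 0]'

```text
time: 10.4
position: [0.5884, 0.1323, 0.2158]
ee_rot: [-1.007, -2.973, 0.004]
force: [-1.1, -0.8, -0.4]
gripper_width: 0.996
gripper_force: 0.0
```

arm_command --series '[-0.4, 0.14, 0, 0, -0.847, 0.283, 0, 0, -0.847, 0.283, 0, 0, -0.847, 0.283, 0, 0]'

```text
time: 10.73
position: [0.6531, 0.1109, 0.2165]
ee_rot: [-1.005, -2.971, 0.003]
force: [-0.1, 0.4, -0.9]
gripper_width: 1.0
gripper_force: 0.0
```

arm_command --series '[0, 0, 0.4, 0, 0, 0, 0.7, 0, 0, 0, 0.7, 0, 0, 0, 0.7, 0]'

```text
time: 11.07
position: [0.6509, 0.1121, 0.1615]
ee_rot: [-1.002, -2.973, 0.003]
force: [0.3, -0.0, 0.6]
gripper_width: 1.004
gripper_force: 0.0
```

```bash
python3 - <<'E'
from m import *
from go import to
c=cam("wrist"); im,d=vision.capture("wrist"); W=cloud("wrist",d,c)
p=W.reshape(-1,3); p=p[~np.isnan(p[:,0])]
l=p[(np.hypot(p[:,0]-.6525,p[:,1]-.1115)<.045)&(p[:,2]>.1005)&(p[:,2]<.115)]
if len(l)>9:
    lo,hi=np.percentile(l,1,0),np.percentile(l,99,0); print(len(l),((lo+hi)/2).round(4),(hi-lo).round(4))
to(.6525,.1113,.054)
E
```

```text
3150 [0.6537 0.1111 0.1066] [0.0414 0.0413 0.0091]
t 11.12 pos [0.6524 0.1121 0.1639] w 0.997 F [ 0.7  0.1 -0.2] units [-0.008 -0.007  1.374] roll -0.0001 tilt [ 0.001 -0.    -1.   ]
```

arm_command --series '[-0.01, 0, 0.4, 0, -0.01, 0, 0.75, 0, -0.01, 0, 1, 0, -0.01, 0, 1, 0]'

```text
time: 11.45
position: [0.6515, 0.1112, 0.0807]
ee_rot: [-1.002, -2.972, 0.003]
force: [-0.7, 1.1, -1.2]
gripper_width: 0.999
gripper_force: 0.0
```

arm_command --series '[0, 0, 0.2, 0, 0, 0, 0.37, 0, 0, 0, 0.37, 0, 0, 0, 0.37, 0]'

```text
time: 11.78
position: [0.6541, 0.1112, 0.0549]
ee_rot: [1.004, 2.977, 0.0]
force: [-0.0, 0.0, 0.8]
gripper_width: 0.999
gripper_force: 0.0
```

arm_command --series '[0, 0, 0, 0, 0, 0, 0, 0, 0, 0, 0, 0, 0, 0, 0, 0, 0, 0, 0, 0, 0, 0, 0, 0, 0, 0, 0, 0, 0, 0, 0, 0, 0, 0, 0, 0, 0, 0, 0, 0]' --jaw 0

```text
time: 12.62
position: [0.6549, 0.111, 0.0555]
ee_rot: [1.004, 2.975, 0.001]
force: [-1.6, -1.4, 6.1]
gripper_width: 0.503
gripper_force: 61.2
```

```bash
python3 go.py .5785 -.208 .2
```

```text
t 12.62 pos [0.6549 0.111  0.0555] w 0.503 F [-1.6 -1.4  6.1] units [-1.659 -3.749 -1.807] roll -0.0002 tilt [-0.002  0.001 -1.   ]
```

arm_command --series '[0, 0, -0.2, 0, 0, 0, -0.6, 0, 0, 0, -0.9, 0]'

```text
time: 12.87
position: [0.6531, 0.1112, 0.1257]
ee_rot: [-1.003, -2.974, 0.001]
force: [0.7, -0.0, -0.5]
gripper_width: 0.504
gripper_force: 61.1
```

arm_command --series '[0, 0, -0.4, 0, 0, 0, -0.8, 0, 0, 0, -0.9, 0, 0, 0, -0.9, 0]'

```text
time: 13.2
position: [0.6558, 0.1113, 0.2016]
ee_rot: [1.002, 2.971, 0.004]
force: [-0.2, -0.6, -1.2]
gripper_width: 0.506
gripper_force: 61.2
```

arm_command --series '[-0.12, -0.25, 0, 0, -0.28, -0.6, 0, 0, -0.415, -0.937, 0, 0]'

```text
time: 13.45
position: [0.6332, 0.031, 0.194]
ee_rot: [-1.0, -2.973, 0.002]
force: [0.7, -0.6, -0.8]
gripper_width: 0.507
gripper_force: 61.3
```

arm_command --series '[-0.14, -0.33, 0, 0, -0.28, -0.65, 0, 0, -0.415, -0.937, 0, 0]'

```text
time: 13.7
position: [0.6137, -0.0495, 0.1939]
ee_rot: [-1.003, -2.971, 0.001]
force: [-0.3, -0.5, -1.5]
gripper_width: 0.504
gripper_force: 61.3
```

arm_command --series '[-0.14, -0.33, 0, 0, -0.28, -0.65, 0, 0, -0.415, -0.937, 0, 0]'

```text
time: 13.95
position: [0.5948, -0.1291, 0.194]
ee_rot: [-1.003, -2.971, 0.0]
force: [0.3, 0.7, -2.5]
gripper_width: 0.503
gripper_force: 61.3
```

arm_command --series '[-0.14, -0.33, 0, 0, -0.28, -0.65, 0, 0, -0.38, -0.85, 0, 0, -0.415, -0.937, 0, 0, -0.415, -0.937, 0, 0, -0.415, -0.937, 0, 0]'

```text
time: 14.45
position: [0.5774, -0.2071, 0.196]
ee_rot: [-1.004, -2.974, -0.002]
force: [-0.5, 0.5, -2.0]
gripper_width: 0.506
gripper_force: 61.4
```

```bash
python3 - <<'E'
from m import *
from go import to
c=cam("wrist"); im,d=vision.capture("wrist"); save("w3",im); W=cloud("wrist",d,c)
p=W.reshape(-1,3); p=p[~np.isnan(p[:,0])]
r=p[(np.hypot(p[:,0]-.5785,p[:,1]+.208)<.055)&(p[:,2]>.0345)&(p[:,2]<.038)]; print("rim",len(r),circ(r[:,:2]).round(4))
k=p[(np.hypot(p[:,0]-.461,p[:,1]+.116)<.02)&(p[:,2]>.073)]
if len(k)>5: print("knob",len(k),((k.min(0)+k.max(0))/2).round(4),(k.max(0)-k.min(0)).round(4))
to(.5785,-.208,.083)
E
```

```text
rim 622 [ 0.5789 -0.2084  0.0444]
knob 413 [ 0.463  -0.1168  0.0757] [0.0179 0.019  0.0053]
t 14.5 pos [ 0.5777 -0.2067  0.1966] w 0.508 F [-0.3  1.4 -2.5] units [-0.021 -0.007  1.419] roll -0.0001 tilt [ 0.002  0.    -1.   ]
```

View pics/w3.png

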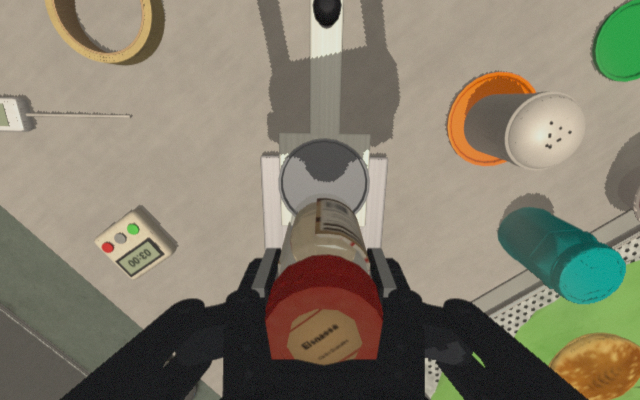

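The red jar hangs straight between the pads, above the empty dish at (325,180). Lowering it.

arm_command --series '[-0.02, 0, 0.3, 0, -0.02, 0, 0.6, 0, -0.02, 0, 0.9, 0, -0.02, 0, 1, 0, -0.02, 0, 1, 0]'

```text
time: 14.92
position: [0.5775, -0.2066, 0.1145]
ee_rot: [-1.0, -2.971, -0.002]
force: [-0.6, 0.4, -1.7]
gripper_width: 0.504
gripper_force: 61.3
```

arm_command --series '[0, 0, 0.15, 0, 0, 0, 0.3, 0, 0, 0, 0.38, 0, 0, 0, 0.38, 0, 0, 0, 0.38, 0]'

```text
time: 15.33
position: [0.5792, -0.2088, 0.0874]
ee_rot: [-1.004, -2.976, -0.0]
force: [0.6, -0.6, -0.9]
gripper_width: 0.506
gripper_force: 61.3
```

```bash
python3 go.py .5787 -.2082 .0825
```

```text
t 15.33 pos [ 0.5792 -0.2088  0.0874] w 0.506 F [ 0.6 -0.6 -0.9] units [0.01  0.002 0.062] roll -0.0002 tilt [ 0.001 -0.    -1.   ]
```

arm_command --series '[0, 0, 0.03, 0, 0, 0, 0.055, 0, 0, 0, 0.055, 0, 0, 0, 0.055, 0]'

```text
time: 15.67
position: [0.5794, -0.209, 0.0835]
ee_rot: [1.004, 2.976, -0.0]
force: [0.1, -0.2, -0.7]
gripper_width: 0.505
gripper_force: 61.3
```

arm_command --series '[0, 0, 0.01, 0, 0, 0, 0.015, 0, 0, 0, 0.015, 0]'

```text
time: 15.92
position: [0.5796, -0.209, 0.0826]
ee_rot: [1.004, 2.976, -0.0]
force: [-0.3, -0.7, -0.7]
gripper_width: 0.506
gripper_force: 61.5
```

arm_command --series '[0, 0, 0, 0, 0, 0, 0, 0, 0, 0, 0, 0, 0, 0, 0, 0, 0, 0, 0, 0, 0, 0, 0, 0]' --jaw 1

```text
time: 16.42
position: [0.5794, -0.2089, 0.0821]
ee_rot: [1.004, 2.977, -0.0]
force: [0.7, -0.2, -0.3]
gripper_width: 1.001
gripper_force: 0.0
```

arm_command --series '[0, 0, -0.3, 0, 0, 0, -0.7, 0, 0, 0, -1, 0]'

```text
time: 16.67
position: [0.5794, -0.2089, 0.1635]
ee_rot: [1.004, 2.977, -0.0]
force: [0.9, -0.8, 0.2]
gripper_width: 0.998
gripper_force: 0.0
```

arm_command --series '[0, 0, -0.3, 0, 0, 0, -0.5, 0, 0, 0, -0.5, 0]'

```text
time: 16.92
position: [0.5816, -0.21, 0.2075]
ee_rot: [1.001, 2.969, -0.002]
force: [1.3, 0.7, 1.3]
gripper_width: 0.998
gripper_force: 0.0
```

arm_command --series '[0.5, 0, 0, 0, 1, 0, 0, 0, 1, 0, 0, 0, 1, 0, 0, 0, 1, 0, 0, 0]'

```text
time: 17.33
position: [0.5155, -0.1603, 0.2014]
ee_rot: [-1.004, -2.977, 0.0]
force: [-0.7, -0.2, 0.8]
gripper_width: 1.005
gripper_force: 0.0
```

```bash
python3 - <<'E'
from m import *
from go import to
c=cam("wrist"); im,d=vision.capture("wrist"); W=cloud("wrist",d,c)
im,d2=vision.capture("top"); W2=cloud("top",d2)
for p in (W,W2):
    p=p.reshape(-1,3); p=p[~np.isnan(p[:,0])]
    l=p[(np.hypot(p[:,0]-.579,p[:,1]+.208)<.045)&(p[:,2]>.127)&(p[:,2]<.141)]
    if len(l)>9:
        lo,hi=np.percentile(l,1,0),np.percentile(l,99,0); print("red",len(l),((lo+hi)/2).round(4),(hi-lo).round(4))
    r=p[(np.hypot(p[:,0]-.5785,p[:,1]+.208)<.055)&(p[:,2]>.0345)&(p[:,2]<.038)]; print("rim",len(r),circ(r[:,:2]).round(4))
    k=p[(np.hypot(p[:,0]-.461,p[:,1]+.116)<.02)&(p[:,2]>.07)&(p[:,2]<.082)]
    if len(k)>5: lo,hi=np.percentile(k,1,0),np.percentile(k,99,0); print("knob",len(k),((lo+hi)/2).round(4),(hi-lo).round(4))
to(.4625,-.1168,.15)
E
```

```text
red 2263 [ 0.5783 -0.2087  0.1327] [0.0414 0.0414 0.0104]
rim 565 [ 0.5791 -0.2085  0.0444]
knob 521 [ 0.4611 -0.1158  0.0742] [0.0196 0.0197 0.0066]
rim 6 [ 0.5603 -0.1894  0.0206]
t 17.43 pos [ 0.5165 -0.161   0.2023] w 0.999 F [ 0.3 -0.8  0.2] units [0.872 0.031 0.653] roll -0.0003 tilt [-0.001  0.    -1.   ]
```

arm_command --series '[0.45, 0.02, 0, 0, 0.9, 0.03, 0, 0, 0.9, 0.03, 0.4, 0, 0.9, 0.03, 0.8, 0, 0.9, 0.03, 1, 0, 0.9, 0.03, 1, 0]' --jaw 0.6

```text
time: 17.93
position: [0.4577, -0.1142, 0.118]
ee_rot: [-1.002, -2.97, -0.001]
force: [-1.1, -0.2, -0.7]
gripper_width: 0.601
gripper_force: 0.0
```

arm_command --series '[0, 0, 0.3, 0, 0, 0, 0.6, 0, 0, 0, 0.92, 0, 0, 0, 0.92, 0, 0, 0, 0.92, 0]'

```text
time: 18.35
position: [0.46, -0.1152, 0.0486]
ee_rot: [-1.004, -2.975, -0.0]
force: [-0.1, 0.7, -0.1]
gripper_width: 0.596
gripper_force: 0.0
```

arm_command --series '[0, 0, 0, 0, 0, 0, 0, 0, 0, 0, 0, 0, 0, 0, 0, 0, 0, 0, 0, 0, 0, 0, 0, 0, 0, 0, 0, 0, 0, 0, 0, 0]' --jaw 0

```text
time: 19.02
position: [0.4617, -0.116, 0.0513]
ee_rot: [1.002, 2.973, -0.002]
force: [-2.0, -0.9, 5.3]
gripper_width: 0.232
gripper_force: 58.9
```

```bash
python3 go.py .4607 -.1155 .048
```

```text
t 19.02 pos [ 0.4617 -0.116   0.0513] w 0.232 F [-2.  -0.9  5.3] units [ 0.014 -0.002  0.041] roll -0.0002 tilt [-0.005  0.    -1.   ]
```

arm_command --series '[-0.03, 0, 0, 0, -0.1, 0, 0, 0, -0.2, 0, 0, 0, -0.3, 0, 0, 0, -0.4, 0, 0, 0, -0.5, 0, 0, 0, -0.6, 0, 0, 0, -0.7, 0, 0, 0, -0.8, 0, 0, 0, -0.9, 0, 0, 0, -1, 0, 0, 0]'

```text
time: 19.93
position: [0.5245, -0.1654, 0.0513]
ee_rot: [1.003, 2.975, -0.005]
force: [-5.4, -3.4, 8.1]
gripper_width: 0.231
gripper_force: 59.2
```

arm_command --series '[-0.1, 0, 0, 0, -0.2, 0, 0, 0, -0.3, 0, 0, 0, -0.4, 0, 0, 0, -0.5, 0, 0, 0, -0.6, 0, 0, 0, -0.7, 0, 0, 0, -0.8, 0, 0, 0, -0.87, 0, 0, 0, -0.92, 0, 0, 0, -0.95, 0, 0, 0, -0.95, 0, 0, 0, -0.95, 0, 0, 0]'

```text
time: 21.02
position: [0.5847, -0.2127, 0.0513]
ee_rot: [1.003, 2.974, -0.008]
force: [-4.0, -7.4, 5.2]
gripper_width: 0.231
gripper_force: 59.0
```

```bash
python3 go.py .593 -.216 .048
```

```text
t 21.02 pos [ 0.5847 -0.2127  0.0513] w 0.231 F [-4.  -7.4  5.2] units [-0.108  0.031  0.042] roll -0.0002 tilt [-0.005 -0.004 -1.   ]
```

arm_command --series '[-0.03, -0.02, 0, 0, -0.05, -0.03, 0, 0, -0.05, -0.03, 0, 0, -0.05, -0.03, 0, 0]'

```text
time: 21.35
position: [0.5873, -0.2149, 0.0513]
ee_rot: [1.003, 2.973, -0.002]
force: [-1.1, -0.1, 5.7]
gripper_width: 0.23
gripper_force: 59.0
```

arm_command --series '[-0.03, 0, 0, 0, -0.05, 0, 0, 0, -0.05, 0, 0, 0, -0.05, 0, 0, 0]'

```text
time: 21.68
position: [0.5904, -0.2173, 0.0513]
ee_rot: [1.003, 2.973, -0.002]
force: [-1.5, -1.3, 4.5]
gripper_width: 0.231
gripper_force: 59.0
```

arm_command --series '[-0.03, 0, 0, 0, -0.05, 0, 0, 0, -0.05, 0, 0, 0, -0.05, 0, 0, 0]'

```text
time: 22.02
position: [0.5913, -0.2181, 0.0513]
ee_rot: [-1.003, -2.974, -0.0]
force: [-9.6, 4.4, 12.6]
gripper_width: 0.232
gripper_force: 59.8
```

arm_command --series '[0, 0, 0, 0, 0, 0, 0, 0, 0, 0, 0, 0, 0, 0, 0, 0, 0, 0, 0, 0]' --jaw 1

```text
time: 22.43
position: [0.5921, -0.2186, 0.0484]
ee_rot: [1.004, 2.977, 0.0]
force: [-1.2, 0.2, -0.1]
gripper_width: 0.921
gripper_force: 0.0
```

arm_command --series '[0, 0, -0.4, 0, 0, 0, -0.8, 0, 0, 0, -1, 0]'

```text
time: 22.68
position: [0.5936, -0.2193, 0.1323]
ee_rot: [1.003, 2.972, -0.001]
force: [0.7, -0.4, 0.7]
gripper_width: 1.002
gripper_force: 0.0
```

arm_command --series '[0, 0, -0.4, 0, 0, 0, -0.8, 0, 0, 0, -0.87, 0]'

```text
time: 22.93
position: [0.595, -0.22, 0.2054]
ee_rot: [1.001, 2.967, -0.002]
force: [0.8, 0.4, 0.6]
gripper_width: 1.001
gripper_force: 0.0
```

arm_command --series '[0.27, 0.42, 0, 0, 0.53, 0.835, 0, 0, 0.53, 0.835, 0, 0]'

```text
time: 23.18
position: [0.5992, -0.1346, 0.198]
ee_rot: [-0.997, -2.979, -0.005]
force: [-1.0, -0.8, 0.0]
gripper_width: 0.998
gripper_force: 0.0
```

arm_command --series '[0.27, 0.42, 0, 0, 0.53, 0.835, 0, 0, 0.53, 0.835, 0, 0]'

```text
time: 23.43
position: [0.6056, -0.0556, 0.1975]
ee_rot: [-0.996, -2.978, -0.004]
force: [-0.4, -0.1, 0.6]
gripper_width: 1.001
gripper_force: 0.0
```

arm_command --series '[0.27, 0.42, 0, 0, 0.53, 0.835, 0, 0, 0.53, 0.835, 0, 0]'

```text
time: 23.68
position: [0.6122, 0.023, 0.1975]
ee_rot: [-0.996, -2.978, -0.004]
force: [-0.3, 0.1, 0.2]
gripper_width: 1.0
gripper_force: 0.0
```

arm_command --series '[0.27, 0.42, 0, 0, 0.53, 0.835, 0, 0, 0.53, 0.835, 0, 0]'

```text
time: 23.93
position: [0.6189, 0.1015, 0.1976]
ee_rot: [-0.996, -2.978, -0.004]
force: [0.0, -0.1, 0.1]
gripper_width: 1.001
gripper_force: 0.0
```

arm_command --series '[0.27, 0.42, 0, 0, 0.53, 0.835, 0, 0, 0.53, 0.835, 0, 0]'

```text
time: 24.18
position: [0.6256, 0.1801, 0.1976]
ee_rot: [-0.996, -2.978, -0.004]
force: [-0.2, 0.1, -0.4]
gripper_width: 0.997
gripper_force: 0.0
```

arm_command --series '[0.27, 0.42, 0, 0, 0.53, 0.835, 0, 0, 0.53, 0.835, 0, 0, 0.53, 0.835, 0, 0, 0.53, 0.835, 0, 0]'

```text
time: 24.6
position: [0.6325, 0.2534, 0.1975]
ee_rot: [-1.004, -2.977, 0.002]
force: [0.5, -0.5, -0.4]
gripper_width: 0.998
gripper_force: 0.0
```

```bash
python3 - <<'E'
from m import *
from go import to
c=cam("wrist"); im,d=vision.capture("wrist"); W=cloud("wrist",d,c)
i1,d1=vision.capture("side"); i2,d2=vision.capture("top"); save("c4",np.hstack([i1[60:260,200:420],i2[20:220,330:550]]))
p=W.reshape(-1,3); p=p[~np.isnan(p[:,0])]
l=p[(np.hypot(p[:,0]-.6315,p[:,1]-.2555)<.045)&(p[:,2]>.1)&(p[:,2]<.115)]
if len(l)>9: lo,hi=np.percentile(l,1,0),np.percentile(l,99,0); print("green",len(l),((lo+hi)/2).round(4),(hi-lo).round(4))
k=cloud("top",d2).reshape(-1,3); k=k[(np.hypot(k[:,0]-.591,k[:,1]+.217)<.02)&(k[:,2]>.07)&(k[:,2]<.082)]
if len(k): print("knob",((k.min(0)+k.max(0))/2).round(4))
to(.6318,.2555,.054)
E
```

```text
green 2303 [0.6325 0.2559 0.106 ] [0.041  0.0405 0.009 ]
knob [ 0.5896 -0.2159  0.0737]
t 24.75 pos [0.6326 0.2528 0.1979] w 0.999 F [-0.2  0.8  0.5] units [0.029 0.021 1.799] roll -0.0005 tilt [-0.    -0.001 -1.   ]
```

View pics/c4.png

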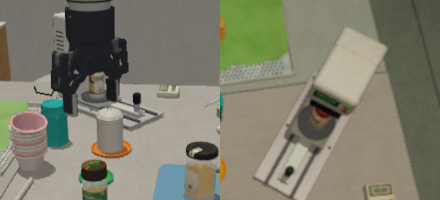

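The red jar stands upright under the head and the slide is home. Now the green jar.

arm_command --series '[0.025, 0.025, 0.3, 0, 0.025, 0.025, 0.6, 0, 0.025, 0.025, 0.9, 0, 0.025, 0.025, 0.9, 0, 0.025, 0.025, 0.9, 0]'

```text
time: 25.17
position: [0.631, 0.2559, 0.1244]
ee_rot: [-1.005, -2.973, 0.004]
force: [-0.2, 0.0, 0.1]
gripper_width: 0.997
gripper_force: 0.0
```

arm_command --series '[0, 0, 0.3, 0, 0, 0, 0.6, 0, 0, 0, 0.9, 0, 0, 0, 0.9, 0, 0, 0, 0.9, 0]'

```text
time: 25.58
position: [0.6321, 0.2569, 0.0547]
ee_rot: [-1.005, -2.976, 0.001]
force: [0.8, 0.2, -0.2]
gripper_width: 0.999
gripper_force: 0.0
```

arm_command --series '[0, 0, 0, 0, 0, 0, 0, 0, 0, 0, 0, 0, 0, 0, 0, 0, 0, 0, 0, 0, 0, 0, 0, 0, 0, 0, 0, 0, 0, 0, 0, 0, 0, 0, 0, 0, 0, 0, 0, 0]' --jaw 0

```text
time: 26.42
position: [0.6331, 0.2571, 0.0566]
ee_rot: [1.003, 2.975, 0.001]
force: [-1.7, -1.9, 5.8]
gripper_width: 0.5
gripper_force: 59.9
```

```bash
python3 go.py .6525 .1117 .056
```

```text
t 26.42 pos [0.6331 0.2571 0.0566] w 0.5 F [-1.7 -1.9  5.8] units [-1.294 -1.299  0.009] roll -0.0002 tilt [-0.002  0.001 -1.   ]
```

arm_command --series '[0, 0, -0.2, 0, 0, 0, -0.5, 0, 0, 0, -0.8, 0, 0, 0, -0.8, 0]'

```text
time: 26.75
position: [0.6358, 0.2585, 0.1261]
ee_rot: [1.001, 2.968, 0.01]
force: [0.5, 0.8, 0.5]
gripper_width: 0.496
gripper_force: 60.7
```

arm_command --series '[-0.15, -0.15, 0, 0, -0.4, -0.4, 0, 0, -0.647, -0.65, 0, 0]'

```text
time: 27.0
position: [0.641, 0.1836, 0.1174]
ee_rot: [-1.001, -2.977, 0.001]
force: [0.5, -0.2, -1.4]
gripper_width: 0.498
gripper_force: 60.8
```

arm_command --series '[-0.25, -0.25, 0, 0, -0.5, -0.5, 0, 0, -0.647, -0.65, 0, 0, -0.647, -0.65, 0, 0, -0.647, -0.65, 0, 0, -0.647, -0.65, 0, 0]'

```text
time: 27.5
position: [0.6508, 0.1119, 0.1174]
ee_rot: [-1.004, -2.975, 0.0]
force: [-1.1, 0.1, -0.9]
gripper_width: 0.496
gripper_force: 60.8
```

arm_command --series '[0, 0, 0.25, 0, 0, 0, 0.5, 0, 0, 0, 0.7, 0, 0, 0, 0.7, 0, 0, 0, 0.7, 0]'

```text
time: 27.92
position: [0.6503, 0.1128, 0.0609]
ee_rot: [-1.001, -2.975, 0.001]
force: [0.6, 0.3, -0.9]
gripper_width: 0.496
gripper_force: 61.0
```

```bash
python3 go.py .6525 .1117 .056
```

```text
t 27.92 pos [0.6503 0.1128 0.0609] w 0.496 F [ 0.6  0.3 -0.9] units [-0.03   0.006  0.061] roll 0.0 tilt [ 0.002 -0.002 -1.   ]
```

arm_command --series '[-0.02, 0, 0.03, 0, -0.02, 0, 0.055, 0, -0.02, 0, 0.055, 0, -0.02, 0, 0.055, 0, -0.02, 0, 0.07, 0, -0.02, 0, 0.07, 0]'

```text
time: 28.42
position: [0.6528, 0.1108, 0.0567]
ee_rot: [1.004, 2.976, 0.0]
force: [-0.4, -0.1, -1.1]
gripper_width: 0.499
gripper_force: 61.0
```

arm_command --series '[0, 0, 0, 0, 0, 0, 0, 0, 0, 0, 0, 0, 0, 0, 0, 0, 0, 0, 0, 0, 0, 0, 0, 0]' --jaw 1

```text
time: 28.92
position: [0.6528, 0.1108, 0.0566]
ee_rot: [1.004, 2.977, 0.0]
force: [0.6, 0.1, -0.9]
gripper_width: 0.998
gripper_force: 0.0
```

arm_command --series '[0, 0, -0.3, 0, 0, 0, -0.7, 0, 0, 0, -1, 0]'

```text
time: 29.17
position: [0.6527, 0.1108, 0.1379]
ee_rot: [1.004, 2.977, 0.0]
force: [-0.1, -0.2, 1.0]
gripper_width: 1.003
gripper_force: 0.0
```

arm_command --series '[0, 0, -0.3, 0, 0, 0, -0.7, 0, 0, 0, -0.8, 0, 0, 0, -0.8, 0]'

```text
time: 29.5
position: [0.6549, 0.111, 0.2052]
ee_rot: [1.002, 2.97, 0.005]
force: [-0.5, 0.2, 0.9]
gripper_width: 0.999
gripper_force: 0.0
```

```bash
cat > see.py <<'E'
from m import *
def see(l, cams=("wrist","top")):
    for n in cams:
        c=cam(n); im,d=vision.capture(n); p=cloud(n,d,c).reshape(-1,3); p=p[~np.isnan(p[:,0])]
        for nm,x,y,z0,z1,ra in l:
            q=p[(np.hypot(p[:,0]-x,p[:,1]-y)<ra)&(p[:,2]>z0)&(p[:,2]<z1)]
            if len(q)<15: print(n,nm,len(q)); continue
            lo,hi=np.percentile(q,1,0),np.percentile(q,99,0); print(n,nm,len(q),"bbox",((lo+hi)/2).round(4),(hi-lo).round(4),"circ",circ(q[:,:2]).round(4))
G=("green",.6525,.1117,.1,.115,.04); GC=("gc",.6525,.1117,.0048,.0085,.05)
S=("shaker",.638,-.032,.06,.105,.045); OC=("oc",.6375,-.0315,.0048,.0085,.055)
WC=("wc",.6335,.253,.0048,.0085,.055)
E
python3 - <<'E'
from see import *; from go import to
see([G,GC,S,OC,WC]); to(.6385,-.032,.2)
E
```

```text
wrist green 2170 bbox [0.6519 0.1094 0.1059] [0.041  0.0405 0.009 ] circ [0.6515 0.1097 0.0153]
wrist gc 525 bbox [0.6517 0.1121 0.0066] [0.069  0.0699 0.0035] circ [0.6528 0.1113 0.0341]
wrist shaker 2604 bbox [ 0.6322 -0.03    0.0806] [0.0428 0.0542 0.0389] circ [ 0.6346 -0.0257  0.0193]
wrist oc 653 bbox [ 0.6375 -0.0275  0.0066] [0.0929 0.0851 0.0035] circ [ 0.6376 -0.0316  0.045 ]
wrist wc 1475 bbox [0.6344 0.2526 0.0066] [0.0886 0.0887 0.0035] circ [0.6343 0.2523 0.0425]
top green 0
top gc 3
top shaker 608 bbox [ 0.6384 -0.0322  0.0817] [0.0589 0.0577 0.0376] circ [ 0.6361 -0.0323  0.0221]
top oc 122 bbox [ 0.6304 -0.0312  0.0067] [0.0796 0.0931 0.0036] circ [ 0.6375 -0.031   0.0448]
top wc 35 bbox [0.6203 0.283  0.0065] [0.0573 0.028  0.0034] circ [0.6323 0.2532 0.0428]
t 29.6 pos [0.6524 0.1108 0.1998] w 0.998 F [ 0.1 -0.3 -0.1] units [-0.943 -1.525 -0.003] roll -0.0002 tilt [ 0. -0. -1.]
```

arm_command --series '[-0.24, -0.38, 0, 0, -0.472, -0.763, 0, 0, -0.472, -0.763, 0, 0]'

```text
time: 29.85
position: [0.644, 0.0347, 0.197]
ee_rot: [-1.009, -2.971, 0.006]
force: [0.8, 0.5, -0.6]
gripper_width: 1.0
gripper_force: 0.0
```

arm_command --series '[-0.24, -0.38, 0, 0, -0.472, -0.763, 0, 0, -0.472, -0.763, 0, 0, -0.472, -0.763, 0, 0, -0.472, -0.763, 0.4, 0, -0.472, -0.763, 0.6, 0, -0.472, -0.763, 0.6, 0, -0.472, -0.763, 0.6, 0]'

```text
time: 30.52
position: [0.6374, -0.0307, 0.1499]
ee_rot: [-1.001, -2.973, 0.001]
force: [-0.7, -0.8, 0.4]
gripper_width: 1.001
gripper_force: 0.0
```

```bash
python3 - <<'E'
from see import *; from go import to
see([S],("wrist",)); to(.639,-.032,.038)
E
```

```text
wrist shaker 5786 bbox [ 0.6386 -0.0323  0.0818] [0.056  0.0566 0.0367] circ [ 0.6368 -0.0308  0.021 ]
t 30.57 pos [ 0.6386 -0.0311  0.1519] w 1.001 F [ 0.1 -0.2 -0.2] units [-0.013 -0.006  1.424] roll -0.0001 tilt [ 0.001 -0.    -1.   ]
```

arm_command --series '[-0.01, -0.01, 0.3, 0, -0.01, -0.01, 0.6, 0, -0.01, -0.01, 0.8, 0, -0.01, -0.01, 0.8, 0]'

```text
time: 30.9
position: [0.6372, -0.0323, 0.0857]
ee_rot: [-1.002, -2.972, 0.001]
force: [-1.2, 1.5, -1.2]
gripper_width: 0.995
gripper_force: 0.0
```

arm_command --series '[0, 0, 0.3, 0, 0, 0, 0.62, 0, 0, 0, 0.62, 0, 0, 0, 0.62, 0]'

```text
time: 31.23
position: [0.6389, -0.0329, 0.0394]
ee_rot: [-1.003, -2.976, 0.0]
force: [-0.1, -0.2, -0.6]
gripper_width: 0.999
gripper_force: 0.0
```

arm_command --series '[0, 0, 0, 0, 0, 0, 0, 0, 0, 0, 0, 0, 0, 0, 0, 0, 0, 0, 0, 0, 0, 0, 0, 0, 0, 0, 0, 0, 0, 0, 0, 0, 0, 0, 0, 0]' --jaw 0

```text
time: 31.98
position: [0.6413, -0.0336, 0.0423]
ee_rot: [1.002, 2.972, 0.001]
force: [-0.7, -0.4, 6.9]
gripper_width: 0.704
gripper_force: 64.9
```

arm_command --series '[0, 0, -0.2, 0, 0, 0, -0.5, 0, 0, 0, -0.9, 0, 0, 0, -0.9, 0]'

```text
time: 32.32
position: [0.6433, -0.0338, 0.119]
ee_rot: [1.0, 2.965, 0.003]
force: [2.3, -1.0, 0.9]
gripper_width: 0.705
gripper_force: 64.9
```

arm_command --series '[0, 0, -0.3, 0, 0, 0, -0.7, 0, 0, 0, -0.95, 0, 0, 0, -0.95, 0, 0, 0, -0.95, 0, 0, 0, -0.95, 0]'

```text
time: 32.82
position: [0.6382, -0.0331, 0.1854]
ee_rot: [-1.004, -2.975, 0.0]
force: [0.3, 0.5, -1.1]
gripper_width: 0.701
gripper_force: 65.1
```

```bash
python3 go.py .6340 .2525 .04
```

```text
t 32.82 pos [ 0.6382 -0.0331  0.1854] w 0.701 F [ 0.3  0.5 -1.1] units [2.201 2.81  1.819] roll -0.0002 tilt [ 0.002 -0.001 -1.   ]
```

arm_command --series '[0.2, 0.25, 0, 0, 0.45, 0.57, 0, 0, 0.733, 0.937, 0, 0]'

```text
time: 33.07
position: [0.6363, 0.0618, 0.1837]
ee_rot: [-1.007, -2.971, 0.003]
force: [0.7, 0.7, -1.2]
gripper_width: 0.701
gripper_force: 65.1
```

arm_command --series '[0.25, 0.32, 0, 0, 0.5, 0.63, 0, 0, 0.733, 0.937, 0, 0]'

```text
time: 33.32
position: [0.6347, 0.1586, 0.1837]
ee_rot: [-1.002, -2.973, 0.003]
force: [0.9, -0.7, -2.0]
gripper_width: 0.703
gripper_force: 65.1
```

arm_command --series '[0.25, 0.32, 0, 0, 0.5, 0.63, 0, 0, 0.68, 0.87, 0, 0, 0.733, 0.937, 0, 0, 0.733, 0.937, 0, 0, 0.733, 0.937, 0, 0]'

```text
time: 33.82
position: [0.6344, 0.2517, 0.1848]
ee_rot: [-1.003, -2.975, 0.004]
force: [0.8, -0.6, -0.7]
gripper_width: 0.707
gripper_force: 65.2
```

arm_command --series '[0, 0, 0.25, 0, 0, 0, 0.5, 0, 0, 0, 0.75, 0, 0, 0, 0.9, 0, 0, 0, 0.9, 0]'

```text
time: 34.23
position: [0.6328, 0.25, 0.1102]
ee_rot: [-1.005, -2.97, 0.007]
force: [-1.0, -0.2, -1.5]
gripper_width: 0.707
gripper_force: 65.1
```

arm_command --series '[0, 0, 0.25, 0, 0, 0, 0.5, 0, 0, 0, 0.75, 0, 0, 0, 0.8, 0, 0, 0, 0.8, 0, 0, 0, 0.8, 0]'

```text
time: 34.73
position: [0.6361, 0.2521, 0.0523]
ee_rot: [1.004, 2.975, 0.001]
force: [-0.0, -0.0, -0.8]
gripper_width: 0.699
gripper_force: 65.1
```

```bash
python3 go.py .6340 .2525 .04
```

```text
t 34.73 pos [0.6361 0.2521 0.0523] w 0.699 F [-0.  -0.  -0.8] units [ 0.024 -0.012  0.153] roll -0.0003 tilt [-0.001  0.001 -1.   ]
```

arm_command --series '[0.02, 0, 0.06, 0, 0.02, 0, 0.12, 0, 0.02, 0, 0.12, 0, 0.02, 0, 0.12, 0]'

```text
time: 35.07
position: [0.6348, 0.2537, 0.0424]
ee_rot: [1.003, 2.975, 0.002]
force: [0.2, 0.5, 0.6]
gripper_width: 0.7
gripper_force: 65.3
```

arm_command --series '[0, 0, 0.015, 0, 0, 0, 0.03, 0, 0, 0, 0.03, 0, 0, 0, 0.03, 0]'

```text
time: 35.4
position: [0.6349, 0.2537, 0.0423]
ee_rot: [1.003, 2.976, 0.001]
force: [-4.9, -0.8, 11.6]
gripper_width: 0.704
gripper_force: 66.2
```

arm_command --series '[0, 0, 0, 0, 0, 0, 0, 0, 0, 0, 0, 0, 0, 0, 0, 0, 0, 0, 0, 0, 0, 0, 0, 0]' --jaw 1

```text
time: 35.9
position: [0.6337, 0.2532, 0.0385]
ee_rot: [-1.004, -2.976, 0.001]
force: [-0.8, -0.0, -0.1]
gripper_width: 0.999
gripper_force: 0.0
```

arm_command --series '[0, 0, -0.3, 0, 0, 0, -0.7, 0, 0, 0, -1, 0]'

```text
time: 36.15
position: [0.6339, 0.2532, 0.12]
ee_rot: [-1.004, -2.977, 0.0]
force: [0.4, -0.0, 1.6]
gripper_width: 1.004
gripper_force: 0.0
```

arm_command --series '[0, 0, -0.3, 0, 0, 0, -0.7, 0, 0, 0, -0.97, 0, 0, 0, -0.97, 0, 0, 0, -0.97, 0]'

```text
time: 36.57
position: [0.635, 0.2536, 0.1986]
ee_rot: [1.003, 2.974, 0.003]
force: [-0.1, -0.0, -1.6]
gripper_width: 0.999
gripper_force: 0.0
```

```bash
python3 - <<'E'
from see import *; from go import to
see([("shaker",.6345,.253,.06,.105,.045),WC,G],("wrist",)); to(.448,.179,.2)
E
```

```text
wrist shaker 4034 bbox [0.6335 0.2544 0.0823] [0.0575 0.0573 0.0357] circ [0.6317 0.2557 0.0212]
wrist wc 662 bbox [0.6303 0.2535 0.0066] [0.0812 0.0877 0.0035] circ [0.6345 0.2528 0.0431]
wrist green 78 bbox [0.6687 0.1178 0.1049] [0.0099 0.0188 0.0091] circ [110.9496  57.0632 124.1144]
t 36.62 pos [0.6339 0.2532 0.1962] w 0.999 F [-0.2  0.3 -0.2] units [ 1.286 -2.145 -0.047] roll -0.0002 tilt [ 0. -0. -1.]
```

arm_command --series '[0.22, -0.36, 0, 0, 0.433, -0.72, 0, 0, 0.433, -0.72, 0, 0]'

```text
time: 36.87
position: [0.5645, 0.2264, 0.1901]
ee_rot: [-1.0, -2.966, 0.012]
force: [0.2, 0.4, -1.3]
gripper_width: 1.0
gripper_force: 0.0
```

arm_command --series '[0.22, -0.36, 0, 0, 0.433, -0.72, 0, 0, 0.433, -0.72, 0, 0]'

```text
time: 37.12
position: [0.5027, 0.2018, 0.1913]
ee_rot: [-1.001, -2.968, 0.009]
force: [0.5, 0.4, -1.7]
gripper_width: 1.002
gripper_force: 0.0
```

arm_command --series '[0.22, -0.36, 0, 0, 0.433, -0.72, 0, 0, 0.433, -0.72, 0, 0, 0.433, -0.72, 0, 0, 0.433, -0.72, 0, 0]'

```text
time: 37.53
position: [0.447, 0.1788, 0.196]
ee_rot: [-1.004, -2.977, 0.0]
force: [-0.1, 1.5, 1.0]
gripper_width: 1.003
gripper_force: 0.0
```

```bash
python3 - <<'E'
from see import *; from go import to
see([("big",.447,.179,.105,.115,.045)],("wrist",)); to(.447,.179,.058)
E
```

```text
wrist big 4148 bbox [0.445  0.1772 0.1091] [0.0545 0.0543 0.0056] circ [0.445  0.1772 0.0206]
t 37.58 pos [0.4474 0.179  0.1964] w 0.997 F [-0.2  1.   0.4] units [ 0.005 -0.003  1.73 ] roll -0.0002 tilt [-0.  0. -1.]
```

arm_command --series '[0.01, -0.035, 0.3, 0, 0.01, -0.035, 0.6, 0, 0.01, -0.035, 0.86, 0, 0.01, -0.035, 0.86, 0]'

```text
time: 37.92
position: [0.4422, 0.1765, 0.1229]
ee_rot: [-1.002, -2.97, 0.007]
force: [0.2, -0.2, 0.1]
gripper_width: 1.0
gripper_force: 0.0
```

arm_command --series '[0, 0, 0.3, 0, 0, 0, 0.6, 0, 0, 0, 0.86, 0, 0, 0, 0.86, 0, 0, 0, 0.86, 0]'

```text
time: 38.33
position: [0.4446, 0.1771, 0.059]
ee_rot: [-1.004, -2.976, 0.001]
force: [0.4, 0.6, 0.4]
gripper_width: 1.004
gripper_force: 0.0
```

arm_command --series '[0, 0, 0, 0, 0, 0, 0, 0, 0, 0, 0, 0, 0, 0, 0, 0, 0, 0, 0, 0, 0, 0, 0, 0, 0, 0, 0, 0, 0, 0, 0, 0, 0, 0, 0, 0]' --jaw 0

```text
time: 39.08
position: [0.4462, 0.1773, 0.0616]
ee_rot: [1.003, 2.973, 0.003]
force: [-1.3, -0.2, 4.4]
gripper_width: 0.667
gripper_force: 62.2
```

arm_command --series '[0, 0, -0.3, 0, 0, 0, -0.6, 0, 0, 0, -1, 0, 0, 0, -1, 0, 0, 0, -1, 0, 0, 0, -1, 0]'

```text
time: 39.58
position: [0.4435, 0.1768, 0.138]
ee_rot: [-1.004, -2.976, 0.001]
force: [0.0, 0.3, -4.2]
gripper_width: 0.666
gripper_force: 65.6
```

```bash
python3 - <<'E'
from see import *; from go import to
to(.6375,-.0315,.052)
see([OC],("wrist","top"))
E
```

```text
t 39.58 pos [0.4435 0.1768 0.138 ] w 0.666 F [ 0.   0.3 -4.2] units [-3.507 -0.603  1.073] roll -0.0002 tilt [ 0.001 -0.001 -1.   ]
wrist oc 0
top oc 172 bbox [ 0.6367 -0.0311  0.0065] [0.0918 0.0922 0.0034] circ [ 0.6359 -0.0311  0.0431]
```

arm_command --series '[-0.25, -0.04, 0, 0, -0.55, -0.1, 0, 0, -0.877, -0.151, 0, 0]'

```text
time: 39.93
position: [0.4916, 0.1245, 0.1366]
ee_rot: [-1.001, -2.974, 0.002]
force: [0.4, -0.1, -3.8]
gripper_width: 0.661
gripper_force: 65.5
```

arm_command --series '[-0.3, -0.05, 0, 0, -0.6, -0.1, 0, 0, -0.877, -0.151, 0, 0]'

```text
time: 40.18
position: [0.5409, 0.0717, 0.1366]
ee_rot: [-1.003, -2.973, 0.002]
force: [-0.3, 0.4, -4.0]
gripper_width: 0.666
gripper_force: 65.5
```

arm_command --series '[-0.3, -0.05, 0, 0, -0.6, -0.1, 0, 0, -0.877, -0.151, 0, 0]'

```text
time: 40.43
position: [0.5893, 0.0196, 0.1363]
ee_rot: [-1.003, -2.973, 0.002]
force: [0.7, 1.0, -4.7]
gripper_width: 0.666
gripper_force: 65.5
```

arm_command --series '[-0.3, -0.05, 0, 0, -0.6, -0.1, 0, 0, -0.8, -0.14, 0, 0, -0.877, -0.151, 0, 0, -0.877, -0.151, 0, 0, -0.877, -0.151, 0, 0, -0.877, -0.151, 0, 0]'

```text
time: 41.02
position: [0.6372, -0.0305, 0.1379]
ee_rot: [-1.002, -2.975, -0.0]
force: [0.8, 0.4, -4.0]
gripper_width: 0.668
gripper_force: 65.5
```

arm_command --series '[0, 0, 0.25, 0, 0, 0, 0.5, 0, 0, 0, 0.75, 0, 0, 0, 0.9, 0, 0, 0, 0.9, 0, 0, 0, 0.9, 0]'

```text
time: 41.52
position: [0.6374, -0.0307, 0.0663]
ee_rot: [-1.002, -2.976, 0.0]
force: [0.5, 0.9, -3.1]
gripper_width: 0.663
gripper_force: 65.4
```

```bash
python3 go.py .6375 -.0315 .053
```

```text
t 41.52 pos [ 0.6374 -0.0307  0.0663] w 0.663 F [ 0.5  0.9 -3.1] units [-0.007 -0.007  0.166] roll -0.0001 tilt [ 0.002 -0.001 -1.   ]
```

arm_command --series '[0, 0, 0.05, 0, 0, 0, 0.12, 0, 0, 0, 0.12, 0, 0, 0, 0.12, 0]'

```text
time: 41.85
position: [0.6384, -0.0315, 0.0575]
ee_rot: [1.004, 2.977, 0.0]
force: [-0.5, 0.2, -3.4]
gripper_width: 0.661
gripper_force: 65.5
```

arm_command --series '[0, 0, 0.02, 0, 0, 0, 0.03, 0, 0, 0, 0.03, 0, 0, 0, 0.03, 0]'

```text
time: 42.18
position: [0.6384, -0.0315, 0.055]
ee_rot: [1.004, 2.977, 0.0]
force: [-0.5, 0.2, -3.6]
gripper_width: 0.663
gripper_force: 65.5
```

arm_command --series '[0, 0, 0.02, 0, 0, 0, 0.03, 0, 0, 0, 0.03, 0, 0, 0, 0.03, 0]'

```text
time: 42.52
position: [0.6387, -0.0318, 0.0549]
ee_rot: [1.004, 2.977, -0.001]
force: [-6.3, 0.2, 7.3]
gripper_width: 0.666
gripper_force: 65.5
```

arm_command --series '[0, 0, 0, 0, 0, 0, 0, 0, 0, 0, 0, 0, 0, 0, 0, 0, 0, 0, 0, 0, 0, 0, 0, 0]' --jaw 1

```text
time: 43.02
position: [0.6383, -0.0314, 0.0524]
ee_rot: [-1.004, -2.977, 0.0]
force: [0.5, 0.6, 0.3]
gripper_width: 1.001
gripper_force: 0.0
```

arm_command --series '[0, 0, -0.3, 0, 0, 0, -0.7, 0, 0, 0, -1, 0]'

```text
time: 43.27
position: [0.6383, -0.0315, 0.1338]
ee_rot: [1.004, 2.977, 0.0]
force: [0.7, -0.4, 1.3]
gripper_width: 1.0
gripper_force: 0.0
```

arm_command --series '[0, 0, -0.3, 0, 0, 0, -0.7, 0, 0, 0, -1, 0, 0, 0, -1, 0]'

```text
time: 43.6
position: [0.6416, -0.032, 0.2202]
ee_rot: [1.0, 2.966, 0.003]
force: [0.4, -1.1, 1.2]
gripper_width: 1.004
gripper_force: 0.0
```

arm_command --series '[0.5, 0, 0, 0, 1, 0, 0, 0, 1, 0, 0, 0]'

```text
time: 43.85
position: [0.5692, 0.0203, 0.2093]
ee_rot: [-0.998, -2.971, 0.0]
force: [-0.2, 0.6, -0.3]
gripper_width: 1.0
gripper_force: 0.0
```

arm_command --series '[0.5, -0.5, 0, 0, 1, -1, 0, 0, 1, -1, 0, 0, 1, -1, 0, 0, 1, -1, 0, 0, 1, -1, 0, 0]'

```text
time: 44.35
position: [0.4631, 0.0017, 0.2127]
ee_rot: [1.004, 2.976, 0.0]
force: [1.5, 0.4, -0.0]
gripper_width: 1.002
gripper_force: 0.0
```

```bash
python3 - <<'E'
from see import *; from go import to
see([("big",.6375,-.0315,.096,.11,.045),OC,("shaker",.6345,.253,.06,.105,.045),WC,G,GC,("knob",.5910,-.2170,.07,.082,.02)])
# big body lean check: slice centres
im,d=vision.capture("wrist"); save("w5",im); im,d=vision.capture("top"); save("t5",im); to(.5,0,.2)
E
```

```text
wrist big 2219 bbox [ 0.6359 -0.0316  0.1006] [0.0535 0.0547 0.0082] circ [ 0.6336 -0.0318  0.0212]
wrist oc 444 bbox [ 0.6217 -0.0319  0.0066] [0.0623 0.0923 0.0036] circ [ 0.6369 -0.0321  0.0445]
wrist shaker 1661 bbox [0.6254 0.2401 0.0756] [0.0425 0.036  0.0305] circ [-1381.4639 -1911.3087  2358.8424]
wrist wc 855 bbox [0.6331 0.2522 0.0066] [0.0873 0.0888 0.0036] circ [0.6341 0.2524 0.0428]
wrist green 1773 bbox [0.6515 0.1083 0.1053] [0.0413 0.0406 0.0098] circ [0.6493 0.1081 0.0162]
wrist gc 469 bbox [0.6472 0.1112 0.0066] [0.061  0.0713 0.0035] circ [0.6524 0.1114 0.034 ]
wrist knob 66 bbox [ 0.5873 -0.2108  0.0733] [0.0115 0.0072 0.0066] circ [ 0.5934 -0.2244  0.0159]
top big 528 bbox [ 0.6361 -0.031   0.1015] [0.0541 0.0541 0.009 ] circ [ 0.6361 -0.0313  0.0207]
top oc 69 bbox [ 0.6404 -0.0312  0.0066] [0.0651 0.0927 0.0035] circ [ 0.6392 -0.0313  0.044 ]
top shaker 646 bbox [0.6319 0.2535 0.081 ] [0.0582 0.0586 0.0385] circ [0.6297 0.2513 0.0223]
top wc 102 bbox [0.6315 0.2536 0.0065] [0.0854 0.0872 0.0033] circ [0.6327 0.2541 0.0424]
top green 298 bbox [0.6507 0.1096 0.1066] [0.0414 0.0392 0.0105] circ [0.6501 0.1095 0.0154]
top gc 74 bbox [0.6474 0.1124 0.0066] [0.0629 0.0707 0.0035] circ [0.6523 0.1128 0.0338]
top knob 61 bbox [ 0.5897 -0.2163  0.0745] [0.0197 0.0185 0.0083] circ [ 0.5896 -0.2162  0.0071]
t 44.55 pos [0.4634 0.0018 0.2127] w 1.004 F [-0.3 -0.1  0.5] units [-0.377  0.259  0.158] roll -0.0002 tilt [-0.  0. -1.]
```

View pics/w5.png

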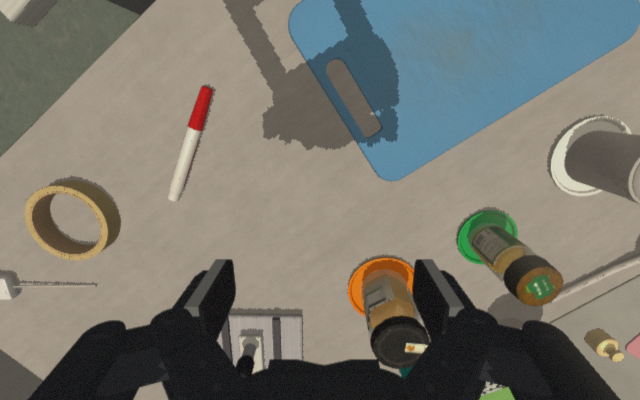

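View pics/t5.png

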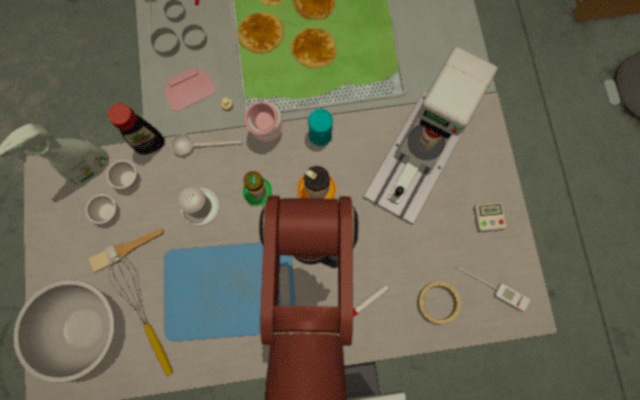

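Wrist and top views: big jar on orange (315,185 top), green jar on green (255,187), shaker on white (195,203), and the slide in. One last check that the red jar is still in the middle of the dish.

```bash
python3 - <<'E'
from m import *
for n in("side","top"):
    im,d=vision.capture(n); p=cloud(n,d).reshape(-1,3); p=p[~np.isnan(p[:,0])]
    m=np.hypot(p[:,0]-.709,p[:,1]+.310)
    b=p[(m<.04)&(p[:,2]>.045)&(p[:,2]<.136)]; print(n,len(b), circ(b[:,:2],.0225).round(4) if len(b)>10 else 0, b[:,2].max().round(3) if len(b) else 0)
    r=p[(m<.055)&(m>.035)&(p[:,2]>.0335)&(p[:,2]<.039)]; print(" rim",len(r),circ(r[:,:2],.0445).round(4) if len(r)>10 else 0)
    if n=="side": save("s6",cv2.resize(im[60:220,220:420],(800,640))[:600])
E
```

```text
side 545 [ 0.7096 -0.3109  0.0225] 0.136
 rim 47 [ 0.709  -0.3076  0.0445]
top 313 [ 0.6774 -0.2857  0.0225] 0.136
 rim 72 [ 0.7074 -0.3085  0.0445]
```

View pics/s6.png

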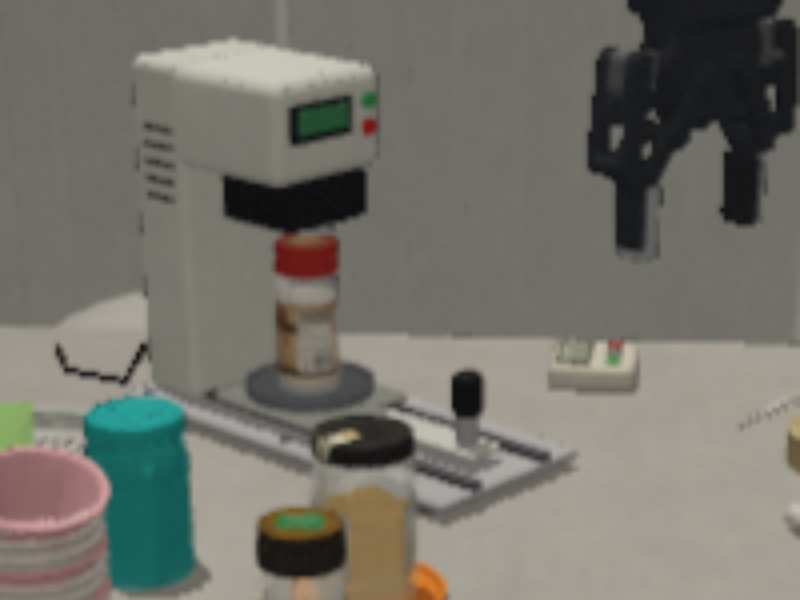

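The red jar stands centred under the print head at crop (305,310), and everything is at rest. Handing in.

```bash
python3 -c "
from rig import manip; print(manip.hand_in())"
```

```text
the job is handed in; nothing more can be done
None
```

I handed the job in at about 45 s on the robot's clock, with every jar and the shaker in its place and the slide pushed to its stop; my last camera checks put each within about 4 mm of its centre, and the hand-in gave no verdict.

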